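# Clamp the sample jar in the shaker with the removable crank

### The arm

A 6-joint arm with a two-finger parallel gripper is mounted at the origin on the work surface. World frame = base frame: x ahead of the robot, y to its left, z up, the work surface at z = 0. Lengths are in mm, angles in rad, forces in N, time in s.
With the tool pointing down it reaches from about 400 to 925 mm from the base axis. Payload 12.5 kg.
Tool frame: the origin (TCP) lies midway between the tips of the shut fingers; the grasp point (between the pads) lies 19 mm behind it; z points along the fingers, y is the direction in which the jaws open and shut (so a half turn about z gives the same grasp; the last joint's range is limited). The gripper opens to 95 mm and grips with 3 to 60 N. Pads are 20 mm wide; open, the fingers measure 119 mm over their backs; the gripper's body (75 mm by 180 mm) begins 59 mm behind the grasp point.
Start: joints at [-1.451, 0.491, 1.559, -0, 1.092, -0.106], TCP at [139.951, -609.147, 214.661] pointing down, gripper open.
Joint ranges: [-3.1, 3.1], [-0.84, 2.19], [0.05, 2.79], [-1.13, 4.28], [0.06, 2.93], [-2.69, 2.69]. Speed limits (rad/s): [2.22, 2.22, 2.79, 3.14, 3.14, 3.14].

### API

Orientations are given as [roll, pitch, yaw] about the fixed x, y, z axes, in that order (R = Rz(yaw) Ry(pitch) Rx(roll)).
In Python, from cell import env gives the robot as it stands.
- The arm moves only by the tool servo_tool, never from a script. Its argument "plan" is a list of rows, each a list of 7 numbers: the shift along the tool's x, y, z in m, then the turn, a rotation vector about the tool's x, y, z in degrees, then the opening in per cent of the stroke, from 0 (shut) to 100 (fully open). In form: [[dx, dy, dz, wx, wy, wz, jaw], ...]. A call has 1 to 8 rows; each row shifts and turns the pose as measured when the row begins, along the tool's axes as they then stand; what a row does not reach is not made up. A row lasts 1/12 s, in which the tool goes at most 41.7 mm and 7.16 degrees, less where a joint would pass 70% of its speed; a pose out of reach is approached as far as the arm can. A call is refused whole if a number of a shift passes 0.0417 or a number of a turn 7.16, either way. A call with a gripper value outside its range is refused whole. The fingers move at their own pace and stop on an object; the grip force is fixed at half the most. Time passes only in rows, so rows that do not move let the fingers close. It gives the time, the measured TCP pose, the force and the opening at its end, in the units of the state.
- env.state(): the state, without advancing time (a new reading comes with each control period).
- env.read_camera(name): name is "scene" or "top" or "wrist"; returns a dict with "img" (420x560x3 uint8, blue, green, red), "intrinsics" (3x3 intrinsics, pixels), "R" (3x3) and "t" (3): a world point X has camera coordinates R X + t. Camera axes: x right, y down, z forward; pixel columns grow to the right and rows downward; lengths in mm; the calibration is good to about 2 mm. A picture is of the moment at which its call begins. There is no depth.
- env.job_done(): hands the job in, once; it reports no verdict.
The state is a dict: "t": time; "joints": joint angles; "qvel": joint speeds; "tau": joint torques, N m; "eef_pos": TCP position; "tcp_rot": TCP orientation; "ft_force": force on the tool from outside, world axes, zero at the start; "moment": the same for the moment, N m; "opening": opening from 0.0 (shut) to 1.0 (fully open).
Only numpy, scipy, OpenCV 4.12 (cv2) and the standard library are available. Lean on these libraries where they do the work, as an engineer would, in place of code of your own. Each camera call takes 0.05 s, during which the arm holds its last target. There are 200 camera calls.

### The job

The sample jar on the shaker still has to be clamped. Take the crank off its parking pin, fit it without forcing it, fully down, on the square end of the clamp screw, and turn it clockwise until the pad bears firmly on the jar's lid, but do not overtighten or the glass cracks; then lift the crank off and set it back upright and fully down on its parking pin. Leave everything else on the bench where it is.

Things in the scene. Friction and masses are not known exactly. Their poses are not given: they have to be found in the camera images.
- crank: Crank, a loose tool of 0.3 kg: steel hub 42 x 26 mm, 34 mm high, with a socket 15.6 mm square and 24 mm deep, open downward, its sides along x and y. Origin: centre of the socket's mouth in the hub's underside; z up, x along the arm to the grip. The hub reaches 16 mm to +x, 26 mm to -x. Carry it by the hub, fingers closing along y on its two flat sides. It starts on the parking pin.
- crank_hub (a point): Centre of the crank's hub, 17 mm above its underside on the socket's axis; axes as the crank. The hub's top is 34 mm above its underside; the arm, 18 mm wide, lies 22 to 34 mm above it. Centre of mass about 8 mm from here towards the grip.
- crank_handle (a point): Centre of the crank's red revolving grip, an upright cylinder 22 mm thick and 44 mm high, on an axis 70 mm from the socket's; this point is 58 mm above the hub's underside, the grip's top 80 mm. The grip spins freely on its pin (so its own yaw means nothing) and a hand can hold it in one orientation all the way round.
- screw: Clamp screw; origin at the foot of its upright square end, on the 30 mm round shoulder where the hub rests when fully down. Square: 14 mm, 22 mm high, last 5 mm tapering to 9.6 mm; z up, x and y square to its flats (any quarter turn fits). Clockwise from above it goes down 24 mm a turn with the crank, so the hand must follow down. It stays where it is left.
- clamp: Clamp plate under the shaker's bridge, pushed down by the screw, with a 48 mm round rubber pad; origin at the pad's underside, z up. The pad starts 6 to 17 mm above the lid (0.25 to 0.7 turn of the crank). Free turning needs a sideways push of about 4 N at the grip; standing still between slow strokes less is felt (0 to 2.5 N, against a reading with the hand empty).
- jar: Amber glass jar, 58 mm thick, with a 62 mm wide deep black screw lid, in a dish under the pad; origin at its underside. The lid is screwed down more or less far (jar 45 to 53 mm high, not measured), so feel for contact. Then 10 degrees more of the crank adds 10 to 30 N on the lid. Firm: a sideways push of 6 to 9 N at the grip (35 to 85 N on the lid). Above 110 N the glass cracks.
- park_seat (a point): Parking pin: grey block 85 x 65 x 16 mm with a 34 mm round seat, its top 34 mm above the bench, and on it a round steel pin 12 mm thick, 20 mm high, tapered at the tip. The point is the centre of the seat's top, at the pin's foot, where the hub rests when parked (any yaw). z up.
- spare_jar: A second jar of the same kind on the bench near the parking block; origin at its underside. To be left alone.
- amber_bottle: Amber bottle, 60 mm thick, 125 mm high, far side of the bench; origin at its underside. To be left alone.
- grey_bottle: Grey bottle, 52 mm thick, 105 mm high, far side; origin at its underside. To be left alone.
- beaker: Glass beaker, 68 mm thick, 85 mm high, far side; origin at its underside. To be left alone.
- screwdriver: Screwdriver with blue handle, 170 mm long, lying to the left; origin at its middle. To be left alone.
- tip_box: Blue pipette-tip box, 88 x 123 x 63 mm, far right; origin at its underside. To be left alone.
- vial: Small glass vial, 28 mm thick, 55 mm high, on the right; origin at its underside. To be left alone.
Not all that is in view belongs to the job. What is meant by the crank is not pink, and is the smaller of those in its own colour. What is shaped like the jar but yellow is not meant.

How it is judged (in metres and radians):
On the way, in this order (a step that is already met when the one before it is completed fails the run):
1. the crank sits fully down on the square shaft (horizontal distance between crank and screw below 0.003 m and z of crank in the frame of screw below 0.003 m and angle between crank's own z axis and vertical below 0.08 rad), for 0.2 s.
2. with the crank still on the shaft, the pad is brought to bear firmly on the jar's lid (25 N or more) (contact force between clamp and jar above 25 N and horizontal distance between crank and screw below 0.004 m and z of crank in the frame of screw below 0.015 m), for 0.2 s.
At the end, for the whole second after the job is handed in: The pad presses on the jar's lid with 20 to 110 N, and the crank stands released on its parking pin, its socket's mouth within 4 mm sideways and 3 mm of the seat, upright within 0.08 rad (contact force between clamp and jar between 20 and 110 N and horizontal distance between crank and park_seat below 0.004 m and z of crank in the frame of park_seat below 0.003 m and angle between crank's own z axis and vertical below 0.08 rad); the robot touches nothing.
It fails at once if the jar is overtightened (more than 110 N on its lid) (contact force between clamp and jar above 110 N).
It fails at once if the crank is forced: pressed with more than 35 N against the shaft while it is not even half-way down on it (z of crank in the frame of screw above 0.011 m and contact force between crank and screw above 35 N).
It fails at once if the crank is dropped or tipped over (angle between crank's own z axis and vertical above 0.6 rad).
It fails at once if the jar, or another thing standing on the bench, is knocked out of its place (jar 8 mm, others 20 mm) (distance of jar from where it was at the start of the episode above 0.008 m or distance of any of spare_jar, amber_bottle, grey_bottle, beaker, screwdriver, tip_box, vial from where it was at the start of the episode above 0.02 m).
It also fails if it takes over 72 s, if anything falls off the work surface, if the arm or the gripper's body presses on something with over 40 N, if the wrist force passes 120 N, or if a joint passes its speed limit or range.

## Working session

There is one attempt and no reset: what is moved stays moved. The work goes in short steps, Python scripts to look and compute and a tool call to move; the robot and the scene stay as the last step left them, time stands still between calls to the robot, and variables do not carry over. Pictures are saved under pics/ and viewed, about 8 in all and at most 12, crops included, and the job is handed in when it is done.

Besides the shell and the picture viewer there is one more tool, called after "Emit:" as name(argument=value, ...) on one line, values as JSON. servo_tool: Moves the arm, as the interface text tells. Its arguments: {"type":"object","properties":{"plan":{"type":"array","items":{"type":"array","items":{"type":"number"}}}},"required":["plan"]}

```bash
mkdir -p pics; ls; python3 - <<'E'
from cell import env
import cv2, numpy as np
print(env.state())
for n in ("scene","top"):
    c=env.read_camera(n); cv2.imwrite(f"pics/{n}0.png",c["img"]); print(n,c["intrinsics"],c["R"],c["t"])
    np.savez(f"{n}0.npz",img=c["img"],K=c["intrinsics"],R=c["R"],t=c["t"])
E
```

```text
pics
{'t': 0.0, 'joints': array([-1.45060615e+00,  4.91577502e-01,  1.55947079e+00,  3.94492467e-05,
        1.09166683e+00, -1.05604980e-01]), 'qvel': array([ 1.66260519e-03,  2.69545714e-04, -3.15616114e-05,  5.52791865e-04,
       -4.62165356e-04,  3.88780685e-04]), 'tau': array([-6.88148521e-04, -6.12652016e+01, -2.58184129e+01,  6.91295508e-02,
        4.83474950e-02, -8.56953011e-05]), 'eef_pos': array([ 139.9248552 , -608.8847421 ,  214.04324533]), 'tcp_rot': array([-3.14048013e+00, -1.53109920e-04,  2.25776868e-01]), 'ft_force': array([0.12979516, 0.51461968, 0.37737565]), 'moment': array([ 0.02217787, -0.04759865,  0.00906668]), 'opening': 0.9976292723644076}
scene [[391.14292068   0.         279.18729116]
 [  0.         391.14292068 206.69876894]
 [  0.           0.           1.        ]] [[ 0.46001687  0.88761855  0.02275512]
 [ 0.49192363 -0.23344163 -0.83875869]
 [-0.73918578  0.39703693 -0.54402763]] [-268.73027929 -161.20456563 1572.5812938 ]
top [[446.18881855   0.         276.05860461]
 [  0.         446.18881855 203.56523342]
 [  0.           0.           1.        ]] [[-0.00506157 -0.99994552 -0.00912924]
 [-0.98319834  0.00664224 -0.18241957]
 [ 0.18247027  0.00805252 -0.9831784 ]] [  17.48453317  594.87967422 1280.63823994]
```

View pics/scene0.png

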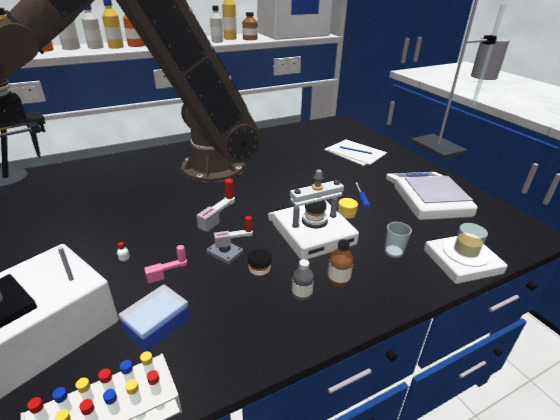

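View pics/top0.png

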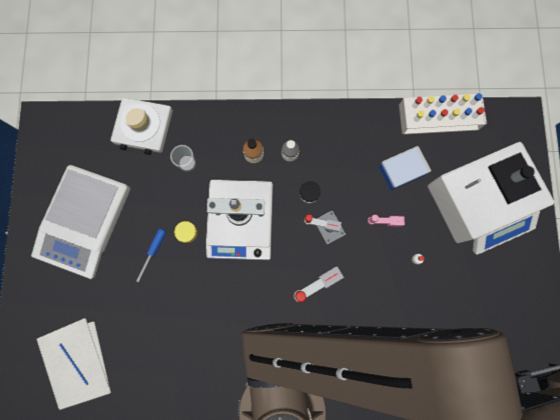

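Three cranks are in view. In the top view there is a pink one (387,220), a large steel one with a red grip (318,285) and a smaller steel one with a red grip on the grey block (325,225). The last fits the description: it is not pink, it is the smaller of its colour, and it is on the pin. The yellow jar (185,232) is not meant. One enlarged crop will confirm this.

```bash
python3 - <<'E'
import cv2, numpy as np
t=cv2.imread("pics/top0.png"); s=cv2.imread("pics/scene0.png")
f=lambda im,x,y,w,h,k: cv2.resize(im[y:y+h,x:x+w],None,fx=k,fy=k,interpolation=cv2.INTER_CUBIC)
a=f(t,285,190,80,60,5); b=f(t,200,175,80,60,5); c=f(s,190,205,80,60,5); d=f(s,270,165,80,60,5)
cv2.imwrite("pics/crop1.png",np.vstack([np.hstack([a,b]),np.hstack([c,d])]))
E
```

```text
(no output)
```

View pics/crop1.png

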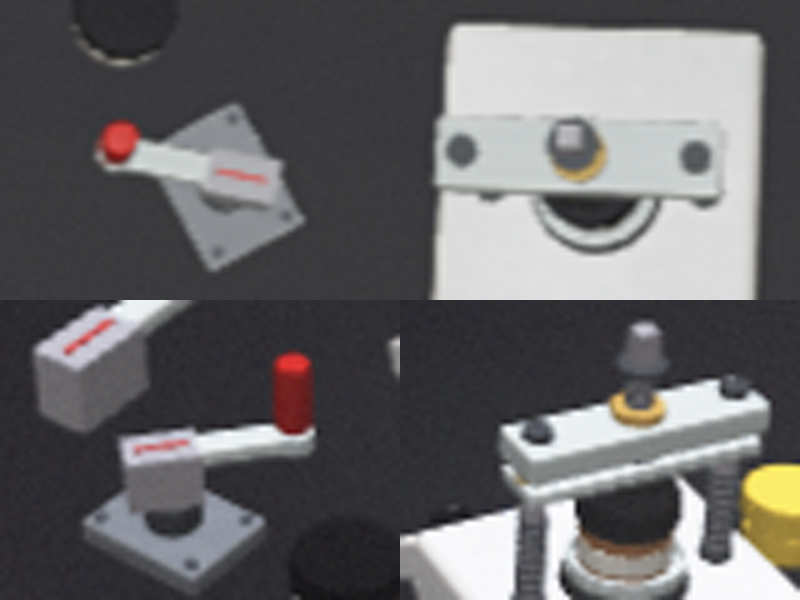

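The crop confirms it: the small steel hub with a red mark sits on the grey block's pin, with a white arm and a red grip. The square end of the screw shows above the bridge. Next I work out rough positions.

```bash
cat > h.py <<'E'
import numpy as np, cv2
from cell import env
def ray(c,px):
    d=c["R"].T@np.linalg.solve(c["K"],[px[0],px[1],1.]); return -c["R"].T@c["t"], d/np.linalg.norm(d)
def plane(c,px,z):
    o,d=ray(c,px); return o+d*(z-o[2])/d[2]
def tri(*cp):
    A=np.zeros((3,3));b=np.zeros(3);L=[]
    for c,p in cp:
        o,d=ray(c,p);P=np.eye(3)-np.outer(d,d);A+=P;b+=P@o;L.append((P,o))
    X=np.linalg.solve(A,b); return X,[np.linalg.norm(P@(X-o)) for P,o in L]
def proj(c,X):
    p=c["K"]@(c["R"]@np.asarray(X,float)+c["t"]); return p[:2]/p[2]
def cam(n,tag):
    c=env.read_camera(n); cv2.imwrite(f"pics/{n}{tag}.png",c["img"])
    c["K"]=c["intrinsics"]; np.savez(f"{n}{tag}.npz",img=c["img"],K=c["K"],R=c["R"],t=c["t"]); return c
def load(f): return dict(np.load(f))
def tool(v):  # world shift (mm) -> tool shift (m)
    from scipy.spatial.transform import Rotation as Ro
    return Ro.from_euler("xyz",env.state()["tcp_rot"]).inv().apply(v)/1000
E
python3 - <<'E'
from h import *
t,s=load("top0.npz"),load("scene0.npz")
def red(c,box):
    x,y,w,h=box;hsv=cv2.cvtColor(c["img"],cv2.COLOR_BGR2HSV)
    m=((hsv[...,0]<8)|(hsv[...,0]>172))&(hsv[...,1]>150)&(hsv[...,2]>70)
    yy,xx=np.nonzero(m[y:y+h,x:x+w]); return xx+x,yy+y
x,y=red(t,(300,208,16,16)); print("grip top px",x.mean(),y.mean(), "z114",plane(t,(x.mean(),y.mean()),110))
x2,y2=red(s,(240,210,16,25)); print("scene grip",x2.mean(),y2.mean(),y2.min(),y2.max(),"tri",tri((t,(x.mean(),y.mean())),(s,(x2.mean(),y2.mean()))))
print("hub top",plane(t,(333.6,225),68), "scene",plane(s,(190+162/5,205+144/5),68))
print("screw top",tri((t,(234,202)),(s,(319,170.6))))
print("jar lid",plane(t,(310,192),50))
w=cam("wrist",0); print(w["K"],w["R"],w["t"], "campos",-w["R"].T@w["t"])
E
```

```text
grip top px 308.4651162790698 217.34883720930233 z114 [544.16613925 -78.60139278 110.        ]
scene grip 248.0 223.15238095238095 215 231 tri (array([546.18463213, -79.83664719,  95.95678833]), [np.float64(0.34886355421268267), np.float64(0.34886355421273385)])
hub top [ 527.43677694 -154.59703991   68.        ] scene [ 525.91206792 -149.42661204   68.        ]
screw top (array([569.0713954 , 123.75880428, 225.51183643]), [np.float64(1.7325725185557), np.float64(1.7325725185557588)])
jar lid [630.65079254 -88.54641816  50.        ]
[[315.43889187   0.         281.37411047]
 [  0.         315.43889187 213.45445835]
 [  0.           0.           1.        ]] [[ 2.25637987e-01 -9.74211147e-01  3.73478165e-04]
 [-9.30277223e-01 -2.15348549e-01  2.97000491e-01]
 [-2.89260761e-01 -6.73620311e-02 -9.54877253e-01]] [-626.04537624  -34.74264926  391.00110581] campos [ 222.04060052 -591.04353466  383.91046013]
```

```bash
cat >> h.py <<'E'
def go(P,yaw=None,vmax=40.,wmax=7.,n=None,tilt=True):
    """print tool-frame rows from the present pose to world P (mm), yaw (deg)"""
    from scipy.spatial.transform import Rotation as Ro
    s=env.state(); p=np.array(s["eef_pos"],float); R=Ro.from_euler("xyz",s["tcp_rot"])
    if yaw is None: yaw=np.degrees(s["tcp_rot"][2])
    w=(Ro.from_euler("xyz",[180,0,yaw],degrees=True)*R.inv()).as_rotvec()
    d=np.asarray(P,float)-p
    N=n or max(1,int(np.ceil(max(np.abs(d).max()*1.0/vmax,np.linalg.norm(d)/vmax,np.degrees(np.linalg.norm(w))/wmax))))
    for i in range(N):
        r=R.inv()
        print("[%.4f,%.4f,%.4f, %.2f,%.2f,%.2f]"%(*r.apply(d/N)/1000,*np.degrees(r.apply(w/N))))
        R=Ro.from_rotvec(w/N)*R
def st():
    s=env.state(); print("t %.2f pos %s rot %s F %s M %s open %.3f q6 %.2f"%(s["t"],np.round(s["eef_pos"],1),np.round(np.degrees(s["tcp_rot"]),2),np.round(s["ft_force"],2),np.round(s["moment"],3),s["opening"],s["joints"][5]))
E
python3 -c "
from h import *
go([525,-155,200],75)"
```

```text
[0.0318,-0.0237,0.0010, -0.00,-0.00,-4.14]
[0.0334,-0.0214,0.0010, -0.00,-0.00,-4.14]
[0.0349,-0.0189,0.0010, -0.00,-0.00,-4.14]
[0.0362,-0.0164,0.0010, -0.00,-0.00,-4.14]
[0.0372,-0.0137,0.0010, -0.00,-0.00,-4.14]
[0.0381,-0.0110,0.0010, -0.00,-0.00,-4.14]
[0.0388,-0.0082,0.0010, -0.00,-0.00,-4.14]
[0.0393,-0.0054,0.0010, -0.00,-0.00,-4.14]
[0.0396,-0.0025,0.0010, -0.00,-0.00,-4.14]
[0.0397,0.0003,0.0010, -0.00,-0.00,-4.14]
[0.0396,0.0032,0.0010, -0.00,-0.00,-4.14]
[0.0392,0.0060,0.0010, -0.00,-0.00,-4.14]
[0.0387,0.0089,0.0010, -0.00,-0.00,-4.14]
[0.0379,0.0116,0.0009, -0.00,-0.00,-4.14]
[0.0370,0.0143,0.0009, -0.00,-0.00,-4.14]
```

Emit:
servo_tool(plan=[[0.032,-0.024,0,0,0,-4.1,100],[0.033,-0.021,0,0,0,-4.1,100],[0.035,-0.019,0,0,0,-4.1,100],[0.036,-0.016,0,0,0,-4.1,100],[0.037,-0.014,0,0,0,-4.1,100],[0.038,-0.011,0,0,0,-4.1,100],[0.039,-0.008,0,0,0,-4.1,100],[0.039,-0.005,0,0,0,-4.1,100]])

```text
t: 0.82
eef_pos: [346.1, -361.6, 211.3]
tcp_rot: [-3.139, -0.001, 0.811]
ft_force: [0.7, -0.5, 0.8]
opening: 0.999
```

```bash
python3 -c "
from h import *
go([525,-155,200],75)"
```

```text
[0.0390,-0.0018,0.0016, -0.02,-0.01,-4.07]
[0.0390,0.0010,0.0016, -0.02,-0.01,-4.07]
[0.0389,0.0038,0.0016, -0.02,-0.01,-4.07]
[0.0385,0.0065,0.0016, -0.02,-0.01,-4.07]
[0.0379,0.0092,0.0016, -0.02,-0.01,-4.07]
[0.0372,0.0119,0.0016, -0.02,-0.01,-4.07]
[0.0362,0.0145,0.0016, -0.02,-0.01,-4.07]
```

Emit:
servo_tool(plan=[[0.039,-0.002,0.002,0,0,-4.1,100],[0.039,0.001,0.002,0,0,-4.1,100],[0.039,0.004,0.002,0,0,-4.1,100],[0.0385,0.0065,0.001,0,0,-4.1,100],[0.038,0.009,0.001,0,0,-4.1,100],[0.037,0.012,0.001,0,0,-4.1,100],[0.036,0.0145,0.001,0,0,-4.1,100],[0,0,0,0,0,0,100]])

```text
t: 1.48
eef_pos: [531.7, -135.7, 201.1]
tcp_rot: [-3.14, -0.002, 1.346]
ft_force: [-0.2, -1.0, -0.6]
opening: 0.999
```

```bash
python3 -c "
from h import *
st(); w=cam('wrist','A'); print(-w['R'].T@w['t']); go([569,124,290],0)"
```

```text
t 1.48 pos [ 531.7 -135.7  201.1] rot [-1.7994e+02 -1.4000e-01  7.7140e+01] F [-0.22 -1.03 -0.58] M [-0.075 -0.116  0.011] open 0.999 q6 -0.15
[550.44190118 -54.7868978  371.06213267]
[0.0240,-0.0019,-0.0080, -0.02,-0.00,7.00]
[0.0235,-0.0048,-0.0080, -0.02,-0.00,7.00]
[0.0228,-0.0077,-0.0080, -0.02,-0.00,7.00]
[0.0217,-0.0104,-0.0081, -0.02,-0.00,7.00]
[0.0202,-0.0129,-0.0081, -0.02,-0.00,7.00]
[0.0185,-0.0153,-0.0081, -0.02,-0.00,7.00]
[0.0165,-0.0175,-0.0081, -0.02,-0.00,7.00]
[0.0143,-0.0193,-0.0081, -0.02,-0.00,7.00]
[0.0118,-0.0209,-0.0081, -0.02,-0.00,7.00]
[0.0092,-0.0222,-0.0081, -0.02,-0.00,7.00]
[0.0064,-0.0232,-0.0081, -0.02,-0.00,7.00]
```

View pics/wristA.png

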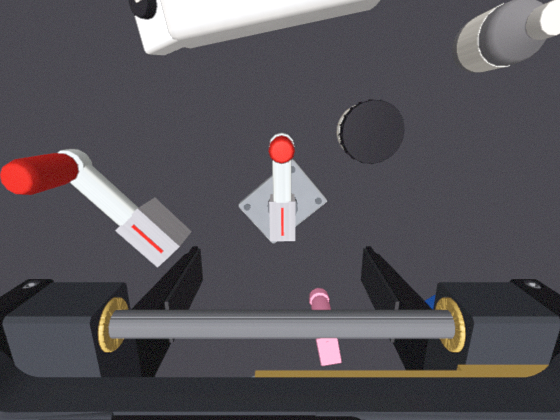

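```bash
python3 - <<'E'
from h import *
w=load("wristA.npz"); g=cv2.cvtColor(w["img"],cv2.COLOR_BGR2GRAY)
for r in (205,215,225,235): print(r,g[r,262:304])
print("col 275",g[190:250,275]); print("col 290",g[190:250,290])
hsv=cv2.cvtColor(w["img"],cv2.COLOR_BGR2HSV)
m=((hsv[...,0]<8)|(hsv[...,0]>172))&(hsv[...,1]>120)&(hsv[...,2]>90)
for n,(x0,y0,x1,y1) in dict(grip=(265,130,298,172),line=(272,200,292,245)).items():
    mm=np.zeros_like(g); mm[y0:y1,x0:x1]=m[y0:y1,x0:x1]
    yy,xx=np.nonzero(mm); print(n,xx.mean(),yy.mean(),xx.min(),xx.max(),yy.min(),yy.max())
    l=cv2.fitLine(np.c_[xx,yy].astype(np.float32),cv2.DIST_L2,0,.01,.01).ravel(); print(l)
E
```

```text
205 [181 181 180 181 178 150 134 185 220 222 216 217 218 216 219 217 220 218
 215 213 215 217 219 217 217 214 216 221 219 218 217 214 210 173 130 161
 185 185 182 184 184 184]
215 [180 183 180 181 184 183 186 206 218 220 217 217 218 216 218 217 219 221
 216 150 123 170 221 217 216 214 216 221 220 217 217 215 209 185 180 184
 184 183 183 185 184 184]
225 [186 183 184 185 185 183 181 197 219 219 218 217 216 217 217 217 220 220
 216 150 124 172 222 218 215 214 216 221 220 216 216 216 211 190 154 110
  82  75  76  73  78  80]
235 [ 72  77 107 157 181 182 184 188 217 220 219 216 219 217 216 217 218 218
 215 176 156 175 210 219 216 215 216 222 220 217 216 216 209 131  81  75
  78  75  77  75  73  78]
col 275 [246 246 246 246 246 246 248 247 247 248 245 232 220 216 215 216 216 218
 216 215 215 218 217 216 214 216 216 216 216 216 216 217 216 215 217 217
 217 216 217 217 217 218 217 218 216 217 217 218 218 218 218 191 144  85
  77  74  77  72  77  80]
col 290 [224 224 224 223 225 225 224 225 226 225 223 208 219 221 220 219 222 221
 221 221 221 221 221 220 220 220 219 221 220 221 220 219 219 221 221 220
 221 220 221 221 221 221 220 221 221 220 220 220 222 223 220 110  71  74
  78  77  78  74  75  78]
grip 281.0590405904059 149.44280442804427 268 294 136 162
[2.1601704e-01 9.7638959e-01 2.8105905e+02 1.4944281e+02]
line 281.60714285714283 221.51785714285714 281 283 208 235
[1.8724734e-02 9.9982470e-01 2.8160715e+02 2.2151785e+02]
```

Emit:
servo_tool(plan=[[0.024,-0.002,-0.008,0,0,7,100],[0.0235,-0.005,-0.008,0,0,7,100],[0.023,-0.008,-0.008,0,0,7,100],[0.022,-0.01,-0.008,0,0,7,100],[0.02,-0.013,-0.008,0,0,7,100],[0.0185,-0.015,-0.008,0,0,7,100],[0.0165,-0.0175,-0.008,0,0,7,100],[0.0145,-0.019,-0.008,0,0,7,100]])

```text
t: 2.2
eef_pos: [557.2, 51.2, 264.8]
tcp_rot: [-3.137, 0.008, 0.344]
ft_force: [0.7, -0.6, 0.5]
opening: 0.998
```

```bash
python3 -c "
from h import *
go([569,124,290],0)"
```

```text
[0.0118,-0.0215,-0.0084, -0.07,0.17,6.57]
[0.0093,-0.0227,-0.0084, -0.07,0.17,6.57]
[0.0067,-0.0237,-0.0084, -0.07,0.17,6.57]
```

Emit:
servo_tool(plan=[[0.012,-0.0215,-0.008,0,0.2,6.6,100],[0.009,-0.0225,-0.008,0,0.2,6.6,100],[0.007,-0.024,-0.008,0,0.2,6.6,100],[0,0,0,0,0,0,100]])

```text
t: 2.53
eef_pos: [569.9, 126.1, 291.3]
tcp_rot: [-3.138, -0.002, -0.034]
ft_force: [0.3, 0.2, 0.2]
opening: 1.0
```

```bash
python3 - <<'E'
from h import *
w=load("wristA.npz")
a,b=plane(w,(282,241.2),68),plane(w,(282,201.3),68)
print("rear/front",a,b,np.linalg.norm(a-b)); g=plane(w,(281.06,149.44),114); print("grip",g)
l0,l1=plane(w,(281.3,208),68),plane(w,(281.9,235),68); print("line yaw",np.degrees(np.arctan2(*(l0-l1)[[1,0]])))
print("side w",np.linalg.norm(plane(w,(268.8,220),68)-plane(w,(294.8,220),68)))
v=(g-a)[:2]; print("yaw grip-rear",np.degrees(np.arctan2(v[1],v[0])),np.linalg.norm(v))
u=v/np.linalg.norm(v); print("axis",a[:2]+26*u,b[:2]-16*u,g[:2]-70*u)
# decoy and block seat
st(); c=cam("wrist","B"); print(-c["R"].T@c["t"])
E
```

```text
rear/front [ 523.47564413 -175.69294313   68.        ] [ 532.87162009 -134.06285723   68.        ] 42.67725876898354
grip [544.28343197 -79.85747172 114.        ]
line yaw 78.46634962881504
side w 26.319138906574906
yaw grip-rear 77.75007577523222 98.06835175217255
axis [ 528.99223    -150.28492707] [ 529.47679802 -149.69855943] [ 529.43108539 -148.26366881]
t 2.53 pos [569.9 126.1 291.3] rot [-1.7977e+02 -1.2000e-01 -1.9500e+00] F [0.27 0.18 0.19] M [ 0.031 -0.018 -0.02 ] open 1.000 q6 1.71
[653.73728519 121.67714284 461.23974737]
```

View pics/wristB.png

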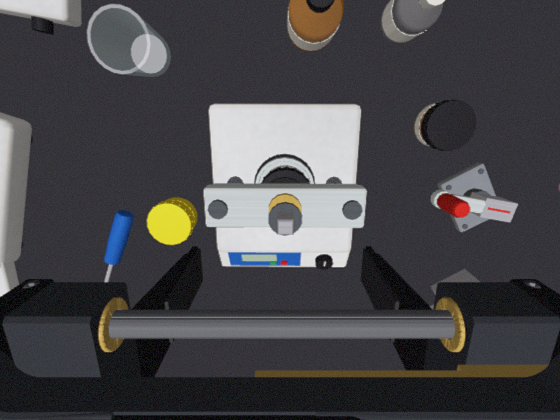

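```bash
python3 - <<'E'
from h import *
w=load("wristB.npz"); im=w["img"][196:246,260:315]
cv2.imwrite("pics/crop2.png",cv2.resize(im,None,fx=12,fy=12,interpolation=cv2.INTER_CUBIC))
t,s=load("top0.npz"),load("scene0.npz")
print(tri((t,(234,202)),(w,(285.5,222))),tri((t,(234,202)),(s,(319,170.6)),(w,(285.5,222))))
E
```

```text
(array([570.27190306, 122.45940202, 215.31839018]), [np.float64(0.852712866920636), np.float64(0.8527128669207057)]) (array([571.03496496, 122.75905616, 225.25849016]), [np.float64(2.7902862160467734), np.float64(2.115180176826324), np.float64(2.872334979013404)])
```

View pics/crop2.png

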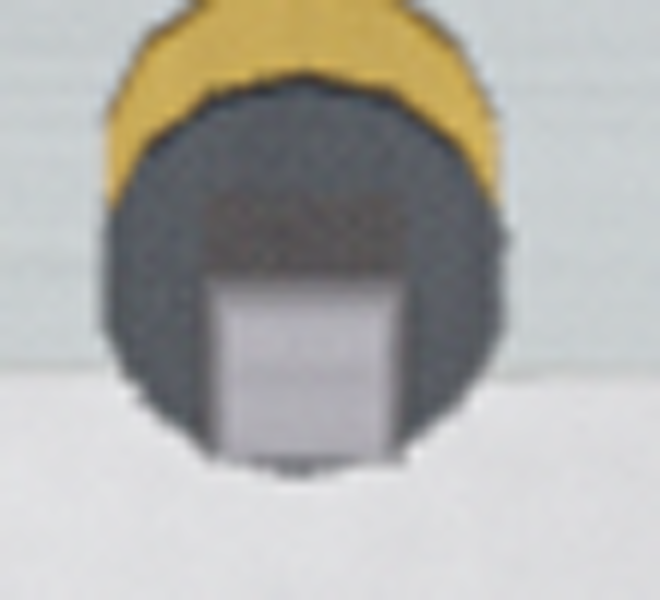

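Emit:
servo_tool(plan=[[-0.032,0,0,0,0,0,100],[-0.032,0,0,0,0,0,100],[-0.032,0,0,0,0,0,100],[0,0,0,0,0,0,100],[0,0,0,0,0,0,100]])

```text
t: 3.0
eef_pos: [468.0, 120.3, 286.8]
tcp_rot: [-3.141, 0.005, -0.02]
ft_force: [0.1, -0.7, 0.7]
opening: 1.002
```

```bash
python3 - <<'E'
from h import *
st(); c=cam("wrist","C"); w=load("wristB.npz")
def disc(c,x0,y0,x1,y1):
    im=c["img"][y0:y1,x0:x1].astype(int); g=im.sum(2)/3
    # dark grey disc on lighter/yellow background, incl. square: not bright, not yellow
    m=((g<135)&(im[...,2]-im[...,0]<25)).astype(np.uint8)
    n,l,s,ce=cv2.connectedComponentsWithStats(m); k=1+np.argmax(s[1:,4]); 
    m=(l==k).astype(np.uint8); ct=max(cv2.findContours(m,cv2.RETR_EXTERNAL,cv2.CHAIN_APPROX_NONE)[0],key=len)
    (cx,cy),r=cv2.minEnclosingCircle(ct); print("bbox",s[k,:4]+[x0,y0,0,0],"circ",cx+x0,cy+y0,r); return m
disc(w,262,196,312,240)
p=proj(c,[571,123,203]); print("expect",p); x,y=int(p[0]),int(p[1])
disc(c,x-25,y-24,x+25,y+26)
cv2.imwrite("pics/crop3.png",cv2.resize(c["img"][y-30:y+30,x-35:x+35],None,fx=9,fy=9,interpolation=cv2.INTER_CUBIC)); print("crop origin",x-35,y-30)
E
```

```text
t 3.00 pos [468.  120.3 286.8] rot [-179.95    0.28   -1.14] F [ 0.12 -0.67  0.72] M [-0.018  0.033 -0.015] open 1.002 q6 1.70
bbox [269 202  33  32] circ 284.84375 218.5 16.771337509155273
expect [273.51903287  88.65573854]
bbox [256  71  38  42] circ 274.0 91.39999961853027 20.624357223510742
crop origin 238 58
```

View pics/crop3.png

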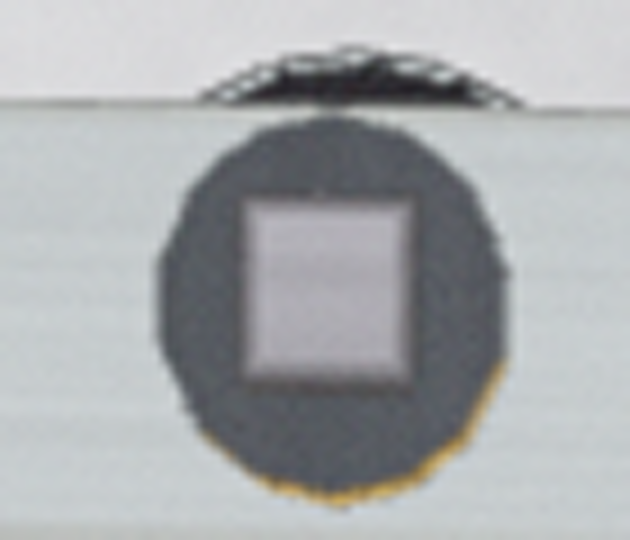

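```bash
python3 - <<'E'
from h import *
b,c,t,s=[load(f) for f in("wristB.npz","wristC.npz","top0.npz","scene0.npz")]
X=tri((b,(284.8,218.4)),(c,(274.4,91.4))); print("shoulder",X)
X=X[0]; print("sq centre C on z+20:",plane(c,(273.7,89.6),X[2]+19))
print("proj top",proj(t,X),"scene",proj(s,X))
for f,p in((b,(284.8,218.4)),(c,(274.4,91.4))):
    print([np.round(plane(f,p,z)[:2],1) for z in (195,200,205,210)])
# edge angle in C
im=cv2.cvtColor(c["img"],cv2.COLOR_BGR2GRAY); cs,rs=range(266,283),range(80,101)
m=(im[75:105,262:288]>135).astype(np.uint8); n,l,stt,ce=cv2.connectedComponentsWithStats(m[4:27,2:24]); k=1+np.argmax(stt[1:,4])
print(stt[k],cv2.minAreaRect(np.argwhere(l==k)[:,::-1].astype(np.float32)))
go([529,-149,130],78)
E
```

```text
shoulder (array([569.15586775, 122.27311067, 201.7433927 ]), [np.float64(0.13925060376816278), np.float64(0.13925060376818907)])
sq centre C on z+20: [569.12349388 122.51046918 220.7433927 ]
proj top [234.90068386 203.30092883] scene [317.27854576 178.3739075 ]
[array([567. , 122.1]), array([568.6, 122.1]), array([570.2, 122.1]), array([571.9, 122.1])]
[array([569.6, 122.5]), array([569.3, 122.4]), array([568.9, 122.4]), array([568.6, 122.3])]
[  2   2  17  18 304] ((10.0, 10.5), (17.0, 16.0), 90.0)
[0.0056,0.0223,0.0130, -0.02,0.02,-6.60]
[0.0030,0.0228,0.0130, -0.02,0.02,-6.60]
[0.0003,0.0230,0.0130, -0.02,0.02,-6.60]
[-0.0023,0.0229,0.0130, -0.02,0.02,-6.60]
[-0.0049,0.0225,0.0131, -0.02,0.02,-6.60]
[-0.0075,0.0218,0.0131, -0.02,0.02,-6.60]
[-0.0099,0.0208,0.0131, -0.02,0.02,-6.60]
[-0.0123,0.0195,0.0131, -0.02,0.02,-6.60]
[-0.0144,0.0179,0.0131, -0.02,0.02,-6.60]
[-0.0164,0.0162,0.0131, -0.02,0.02,-6.60]
[-0.0181,0.0142,0.0131, -0.02,0.02,-6.60]
[-0.0196,0.0120,0.0131, -0.02,0.02,-6.60]
```

Emit:
servo_tool(plan=[[0.006,0.022,0.008,0,0,-6.6,100],[0.003,0.023,0.008,0,0,-6.6,100],[0,0.023,0.008,0,0,-6.6,100],[-0.002,0.023,0.008,0,0,-6.6,100],[-0.005,0.0225,0.008,0,0,-6.6,100],[-0.0075,0.022,0.008,0,0,-6.6,100],[-0.01,0.021,0.008,0,0,-6.6,100],[-0.012,0.0195,0.008,0,0,-6.6,100]])

```text
t: 3.72
eef_pos: [517.3, -71.1, 219.4]
tcp_rot: [-3.139, 0.001, 0.946]
ft_force: [0.5, 0.2, -1.5]
opening: 0.998
```

```bash
python3 -c "
from h import *
go([529,-149,130],78)"
```

```text
[-0.0141,0.0138,0.0223, -0.04,0.01,-5.95]
[-0.0154,0.0123,0.0223, -0.04,0.01,-5.95]
[-0.0166,0.0106,0.0223, -0.04,0.01,-5.95]
[-0.0176,0.0088,0.0223, -0.04,0.01,-5.95]
```

Emit:
servo_tool(plan=[[-0.014,0.014,0.01,0,0,-6,100],[-0.0155,0.0125,0.01,0,0,-6,100],[-0.0165,0.0105,0.02,0,0,-6,100],[-0.0175,0.009,0.02,0,0,-6,100],[0,0,0.01,0,0,0,100],[0,0,0,0,0,0,100]])

```text
t: 4.22
eef_pos: [532.5, -164.2, 141.6]
tcp_rot: [-3.136, 0.0, 1.39]
ft_force: [-0.1, 0.3, 0.6]
opening: 1.0
```

```bash
python3 -c "
from h import *
st(); w=cam('wrist','D')
go([529.2,-149.5,39],78,20)"
```

```text
t 4.22 pos [ 532.5 -164.2  141.6] rot [-1.797e+02  1.000e-02  7.963e+01] F [-0.08  0.35  0.6 ] M [-0.012 -0.072 -0.017] open 1.000 q6 -0.23
[0.0023,-0.0009,0.0173, -0.04,0.00,0.27]
[0.0023,-0.0010,0.0172, -0.04,0.00,0.27]
[0.0023,-0.0010,0.0172, -0.04,0.00,0.27]
[0.0023,-0.0010,0.0172, -0.04,0.00,0.27]
[0.0023,-0.0010,0.0172, -0.04,0.00,0.27]
[0.0023,-0.0011,0.0172, -0.04,0.00,0.27]
```

View pics/wristD.png

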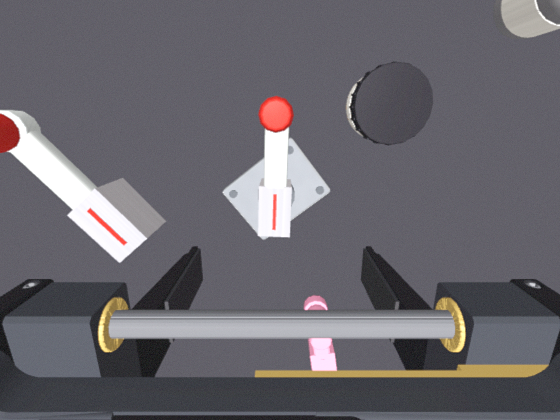

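```bash
python3 - <<'E'
from h import *
w=load("wristD.npz"); g=cv2.cvtColor(w["img"],cv2.COLOR_BGR2GRAY).astype(int); hsv=cv2.cvtColor(w["img"],cv2.COLOR_BGR2HSV)
m=((hsv[...,0]<8)|(hsv[...,0]>172))&(hsv[...,1]>120)&(hsv[...,2]>90)
P={}
for n,(x0,y0,x1,y1,z) in dict(grip=(250,90,300,135,114),line=(265,190,285,235,68)).items():
    mm=np.zeros(g.shape,np.uint8); mm[y0:y1,x0:x1]=m[y0:y1,x0:x1]; yy,xx=np.nonzero(mm)
    P[n]=(xx.mean(),yy.mean()); print(n,P[n],xx.min(),xx.max(),yy.min(),yy.max(),plane(w,P[n],z))
    if n=="line":
        k=np.polyfit(yy,xx,1); a,b=[plane(w,(np.polyval(k,r),r),68) for r in (yy.min(),yy.max())]
        print("line yaw",np.degrees(np.arctan2(*(a-b)[[1,0]])),np.linalg.norm(a-b))
print("col270",g[175:195,270],g[228:242,268])
print("row",g[225,252:264],g[225,284:298])
E
```

```text
grip (np.float64(275.5276073619632), np.float64(113.6799591002045)) 258 293 96 131 [544.18600486 -80.74697923 114.        ]
line (np.float64(273.9875), np.float64(211.575)) 273 275 195 229 [ 528.12844501 -154.22031502   68.        ]
line yaw 77.36546669748387 28.750110691880145
col270 [255 255 255 255 255 255 255 255 255 255 255 255 255 255 252 252 252 253
 252 252] [252 251 252 253 252 252 253 253 224 131  94  99  99  96]
row [215 217 218 216 217 219 238 251 252 251 250 251] [252 250 250 249 249 244 161 102  99  99  98  98  97 101]
```

Emit:
servo_tool(plan=[[0.005,-0.002,0.018,0,0,0.6,100],[0.004,-0.002,0.018,0,0,0.6,100],[0.003,-0.001,0.018,0,0,0.5,100],[0.002,-0.001,0.018,0,0,0.2,100],[0,0,0.01,0,0,0,100],[0,0,0,0,0,0,60]])

```text
t: 4.77
eef_pos: [532.4, -147.9, 62.9]
tcp_rot: [3.138, 0.002, 1.347]
ft_force: [-0.2, 0.5, -0.0]
opening: 0.971
```

```bash
python3 -c "
from h import *
st(); go([529.2,-149.3,39],77.7,20)"
```

```text
t 4.77 pos [ 532.4 -147.9   62.9] rot [1.798e+02 1.100e-01 7.716e+01] F [-0.19  0.47 -0.01] M [-0.    -0.116 -0.02 ] open 0.971 q6 -0.16
[-0.0010,-0.0014,0.0119, 0.10,0.05,-0.27]
[-0.0010,-0.0014,0.0119, 0.10,0.05,-0.27]
```

Emit:
servo_tool(plan=[[-0.001,-0.0015,0.01,0.1,0,-0.3,60],[-0.001,-0.0015,0.008,0.1,0,-0.2,50],[0,0,0.002,0,0,0,45],[0,0,0,0,0,0,45]])

```text
t: 5.1
eef_pos: [530.4, -149.5, 43.9]
tcp_rot: [3.138, 0.003, 1.356]
ft_force: [-0.7, 0.4, -0.4]
opening: 0.71
```

```bash
python3 -c "
from h import *
st(); go([529.2,-149.3,39],77.7,20)"
```

```text
t 5.10 pos [ 530.4 -149.5   43.9] rot [1.798e+02 1.500e-01 7.770e+01] F [-0.67  0.44 -0.44] M [-0.059 -0.047  0.071] open 0.710 q6 -0.18
[-0.0001,-0.0012,0.0049, 0.20,0.15,-0.00]
```

Emit:
servo_tool(plan=[[0,-0.001,0.004,0.2,0.1,0,40],[0,0,0.001,0,0,0,35],[0,0,0,0,0,0,0],[0,0,0,0,0,0,0],[0,0,0,0,0,0,0],[0,0,0,0,0,0,0],[0,0,0,0,0,0,0],[0,0,0,0,0,0,0]])

```text
t: 5.77
eef_pos: [529.9, -149.9, 39.8]
tcp_rot: [3.14, 0.001, 1.355]
ft_force: [-0.4, -0.8, -1.8]
opening: 0.273
```

```bash
python3 -c "
from h import *
st()"
```

```text
t 5.77 pos [ 529.9 -149.9   39.8] rot [1.7991e+02 6.0000e-02 7.7660e+01] F [-0.42 -0.79 -1.79] M [-0.051 -0.217 -0.038] open 0.273 q6 -0.18
```

Emit:
servo_tool(plan=[[0,0,-0.006,0,0,0,0],[0,0,-0.012,0,0,0,0],[0,0,-0.02,0,0,0,0],[0,0,-0.03,0,0,0,0],[0,0,-0.036,0,0,0,0],[0,0,-0.036,0,0,0,0],[0,0,-0.036,0,0,0,0],[0,0,-0.036,0,0,0,0]])

```text
t: 6.43
eef_pos: [525.5, -147.9, 254.2]
tcp_rot: [-3.124, -0.002, 1.355]
ft_force: [0.9, 0.1, -2.8]
opening: 0.267
```

```bash
python3 -c "
from h import *
st(); go([569,122,295],-1.2,40,6.5)"
```

```text
t 6.43 pos [ 525.5 -147.9  254.2] rot [-1.7898e+02 -1.4000e-01  7.7660e+01] F [ 0.89  0.12 -2.84] M [-0.107 -0.174 -0.027] open 0.267 q6 -0.18
[0.0210,-0.0012,-0.0031, -0.07,0.05,6.07]
[0.0208,-0.0034,-0.0031, -0.07,0.05,6.07]
[0.0203,-0.0056,-0.0030, -0.07,0.05,6.07]
[0.0196,-0.0077,-0.0030, -0.07,0.05,6.07]
[0.0187,-0.0097,-0.0030, -0.07,0.05,6.07]
[0.0175,-0.0117,-0.0030, -0.07,0.05,6.07]
[0.0162,-0.0134,-0.0030, -0.07,0.05,6.07]
[0.0147,-0.0151,-0.0030, -0.07,0.05,6.07]
[0.0130,-0.0165,-0.0031, -0.07,0.05,6.07]
[0.0112,-0.0178,-0.0031, -0.07,0.05,6.07]
[0.0093,-0.0189,-0.0031, -0.07,0.05,6.07]
[0.0072,-0.0198,-0.0031, -0.07,0.05,6.07]
[0.0051,-0.0204,-0.0031, -0.07,0.05,6.07]
```

Emit:
servo_tool(plan=[[0.021,-0.001,-0.006,0,0,6,0],[0.021,-0.0035,-0.006,0,0,6,0],[0.0205,-0.0055,-0.006,0,0,6,0],[0.0195,-0.0075,-0.005,-0.1,0.1,6,0],[0.0185,-0.0095,-0.004,-0.2,0.1,6,0],[0.0175,-0.0115,-0.003,-0.2,0.1,6,0],[0.016,-0.0135,-0.002,-0.2,0.1,6,0],[0.0145,-0.015,-0.002,-0.2,0,6,0]])

```text
t: 7.1
eef_pos: [553.5, 21.0, 302.1]
tcp_rot: [3.132, -0.007, 0.478]
ft_force: [-1.0, 0.4, -3.3]
opening: 0.271
```

```bash
python3 -c "
from h import *
st(); go([568.7,122,290],-1.2,25,6.5)"
```

```text
t 7.10 pos [553.5  21.  302.1] rot [179.45  -0.4   27.38] F [-0.96  0.37 -3.31] M [-0.013 -0.039  0.004] open 0.271 q6 1.02
[0.0120,-0.0166,0.0023, 0.09,-0.11,5.72]
[0.0103,-0.0177,0.0023, 0.09,-0.11,5.72]
[0.0085,-0.0186,0.0024, 0.09,-0.11,5.72]
[0.0066,-0.0194,0.0024, 0.09,-0.11,5.72]
[0.0046,-0.0199,0.0024, 0.09,-0.11,5.72]
```

Emit:
servo_tool(plan=[[0.012,-0.0165,0.003,0.1,-0.1,5.7,0],[0.01,-0.0175,0.003,0.1,-0.1,5.7,0],[0.008,-0.018,0.005,0.1,-0.1,5.5,0],[0.006,-0.017,0.008,0.1,-0.1,4,0],[0.003,-0.012,0.008,0,0,2,0],[0,0,0,0,0,0,0],[0,0,0,0,0,0,0]])

```text
t: 7.68
eef_pos: [564.9, 119.1, 275.9]
tcp_rot: [3.141, 0.001, 0.056]
ft_force: [0.1, 0.1, -2.8]
opening: 0.272
```

```bash
python3 -c "
from h import *
st(); go([568.7,122,240],-1.2,25,6.5)"
```

```text
t 7.68 pos [564.9 119.1 275.9] rot [1.7999e+02 3.0000e-02 3.1800e+00] F [ 0.15  0.11 -2.82] M [-0.053  0.013  0.03 ] open 0.272 q6 1.61
[0.0020,-0.0013,0.0179, 0.01,0.01,2.19]
[0.0020,-0.0014,0.0179, 0.01,0.01,2.19]
```

Emit:
servo_tool(plan=[[0.002,-0.0015,0.015,0,0,2.2,0],[0.0015,-0.001,0.012,0,0,2,0],[0,0,0.005,0,0,0,0],[0,0,0,0,0,0,0],[0,0,0,0,0,0,0]])

```text
t: 8.1
eef_pos: [567.8, 119.1, 245.6]
tcp_rot: [3.141, -0.001, -0.015]
ft_force: [-0.0, -0.3, -3.0]
opening: 0.273
```

```bash
python3 -c "
from h import *
st(); go([568.7,122,230],-1.2,25,6.5); s=cam('scene','E'); t=cam('top','E')
a=cv2.resize(s['img'][140:215,270:350],(480,450),interpolation=cv2.INTER_CUBIC); cv2.imwrite('pics/cE.png',a)
cv2.imwrite('pics/cE.png',a)"
```

```text
t 8.10 pos [567.8 119.1 245.6] rot [ 1.7996e+02 -5.0000e-02 -8.5000e-01] F [-0.   -0.26 -2.96] M [0.032 0.038 0.01 ] open 0.273 q6 1.68
[0.0008,-0.0029,0.0155, 0.04,-0.05,0.35]
```

View pics/cE.png

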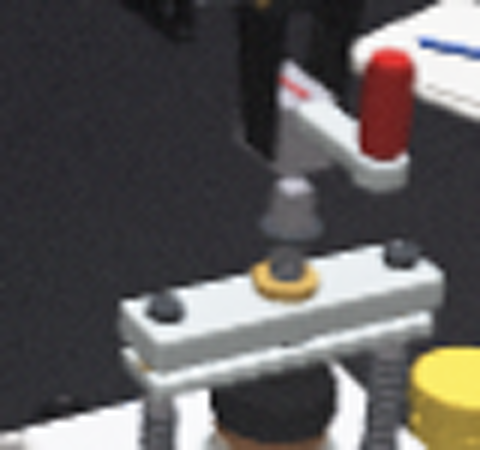

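Emit:
servo_tool(plan=[[0.001,-0.003,0.004,0,0,0.3,0],[0,0,0.003,0,0,0,0],[0,0,0.002,0,0,0,0],[0,0,0,0,0,0,0]])

```text
t: 8.53
eef_pos: [569.6, 122.2, 237.7]
tcp_rot: [3.141, -0.004, -0.02]
ft_force: [0.8, 1.1, -3.2]
opening: 0.274
```

```bash
python3 -c "
from h import *
st(); go([568.7,122,230],-1.2,25,6.5)"
```

```text
t 8.53 pos [569.6 122.2 237.7] rot [179.98  -0.24  -1.14] F [ 0.76  1.1  -3.17] M [ 0.041  0.067 -0.035] open 0.274 q6 1.69
[-0.0009,0.0002,0.0077, 0.01,-0.24,0.06]
```

Emit:
servo_tool(plan=[[-0.001,0,0.003,0,-0.2,0,0],[0,0,0.003,0,0,0,0],[0,0,0.0025,0,0,0,0],[0,0,0.002,0,0,0,0]])

```text
t: 8.87
eef_pos: [568.5, 122.4, 226.6]
tcp_rot: [3.141, -0.001, -0.019]
ft_force: [-0.2, 1.8, 1.5]
opening: 0.273
```

```bash
python3 -c "
from h import *
st()"
```

```text
t 8.87 pos [568.5 122.4 226.6] rot [ 1.7999e+02 -5.0000e-02 -1.1100e+00] F [-0.21  1.81  1.55] M [0.425 0.177 0.008] open 0.273 q6 1.69
```

Emit:
servo_tool(plan=[[0,-0.0005,0.001,0,0,0,0],[0,0,0.0015,0,0,0,0]])

```text
t: 9.03
eef_pos: [568.3, 123.0, 223.6]
tcp_rot: [3.141, -0.0, -0.019]
ft_force: [-1.1, -0.2, -4.0]
opening: 0.274
```

```bash
python3 -c "
from h import *
st()"
```

```text
t 9.03 pos [568.3 123.  223.6] rot [179.99  -0.    -1.1 ] F [-1.13 -0.19 -3.99] M [ 0.002  0.14  -0.042] open 0.274 q6 1.69
```

Emit:
servo_tool(plan=[[0,0,0.002,0,0,0,0],[0,0,0.002,0,0,0,0],[0,0,0.002,0,0,0,0]])

```text
t: 9.28
eef_pos: [568.3, 122.9, 217.0]
tcp_rot: [3.141, 0.0, -0.019]
ft_force: [-0.3, 0.1, -3.4]
opening: 0.273
```

```bash
python3 -c "
from h import *
st()"
```

```text
t 9.28 pos [568.3 122.9 217. ] rot [179.99   0.    -1.1 ] F [-0.32  0.07 -3.39] M [ 0.043  0.123 -0.031] open 0.273 q6 1.69
```

No resistance: it has passed the taper and sits on the square.

Emit:
servo_tool(plan=[[0,0,0.002,0,0,0,0],[0,0,0.002,0,0,0,0],[0,0,0.002,0,0,0,0],[0,0,0.0015,0,0,0,0]])

```text
t: 9.62
eef_pos: [568.5, 122.9, 209.4]
tcp_rot: [3.141, -0.001, -0.019]
ft_force: [-8.2, -0.4, 21.0]
opening: 0.27
```

```bash
python3 -c "
from h import *
st()"
```

```text
t 9.62 pos [568.5 122.9 209.4] rot [ 1.7999e+02 -4.0000e-02 -1.1000e+00] F [-8.19 -0.38 21.03] M [-0.171  1.64   0.018] open 0.270 q6 1.69
```

Emit:
servo_tool(plan=[[0,0,-0.0005,0,0,0,50],[0,0,0,0,0,0,50],[0,0,0,0,0,0,50],[0,0,0,0,0,0,50],[0,0,0,0,0,0,50]])

```text
t: 10.03
eef_pos: [569.6, 123.0, 211.3]
tcp_rot: [-3.141, -0.005, -0.019]
ft_force: [-0.1, 0.0, -0.4]
opening: 0.494
```

```bash
python3 -c "
from h import *
st()"
```

```text
t 10.03 pos [569.6 123.  211.3] rot [-179.99   -0.28   -1.1 ] F [-0.06  0.03 -0.37] M [ 0.084  0.016 -0.012] open 0.494 q6 1.69
```

Emit:
servo_tool(plan=[[0,0,-0.01,0,0,0,55],[0,0,-0.02,0,0,0,55],[0,0,-0.03,0,0,0,55],[0,0,-0.025,0,0,0,60],[0,0,0,0,0,0,60]])

```text
t: 10.45
eef_pos: [568.8, 122.8, 301.0]
tcp_rot: [3.141, -0.002, -0.019]
ft_force: [0.4, -0.5, -0.5]
opening: 0.594
```

```bash
cat >> h.py <<'E'
def redblob(c,z,show=True):
    hsv=cv2.cvtColor(c["img"],cv2.COLOR_BGR2HSV)
    m=(((hsv[...,0]<8)|(hsv[...,0]>172))&(hsv[...,1]>150)&(hsv[...,2]>70)).astype(np.uint8)
    n,l,s,ce=cv2.connectedComponentsWithStats(m)
    for k in range(1,n):
        if s[k,4]>150: print("red",ce[k].round(1),s[k],"at z",plane(c,ce[k],z).round(1))
E
python3 -c "
from h import *
st(); c=cam('wrist','F'); redblob(c,283.6)"
```

```text
t 10.45 pos [568.8 122.8 301. ] rot [ 1.7999e+02 -1.1000e-01 -1.1100e+00] F [ 0.37 -0.52 -0.53] M [ 0.039 -0.014 -0.02 ] open 0.594 q6 1.69
red [280.9 138.5] [264 121  35  36 935] at z [640.3 120.6 283.6]
```

Emit:
servo_tool(plan=[[0.02,0,-0.001,0,0,0,60],[0.025,0,0,0,0,0,60],[0.02,0,0,0,0,0,60],[0.004,0,0,0,0,0,60],[0,0,0,0,0,0,60],[0,0,0,0,0,0,60]])

```text
t: 11.0
eef_pos: [637.4, 121.4, 298.7]
tcp_rot: [3.141, 0.003, -0.019]
ft_force: [-0.3, -0.1, -0.3]
opening: 0.603
```

```bash
python3 -c "
from h import *
st(); go([639.5,121.2,243.5],-1.1,15)"
```

```text
t 11.00 pos [637.4 121.4 298.7] rot [ 1.7996e+02  1.7000e-01 -1.0800e+00] F [-0.3  -0.11 -0.33] M [ 0.014  0.004 -0.015] open 0.603 q6 1.68
[0.0006,0.0000,0.0138, 0.01,0.04,0.00]
[0.0006,0.0000,0.0138, 0.01,0.04,0.00]
[0.0005,0.0000,0.0138, 0.01,0.04,0.00]
[0.0005,0.0000,0.0138, 0.01,0.04,0.00]
```

Emit:
servo_tool(plan=[[0.001,0,0.014,0,0.1,0,60],[0.001,0,0.014,0,0.1,0,60],[0,0,0.013,0,0,0,50],[0,0,0.011,0,0,0,45],[0,0,0.001,0,0,0,40],[0,0,0,0,0,0,40]])

```text
t: 11.5
eef_pos: [633.5, 121.8, 244.0]
tcp_rot: [3.141, 0.002, -0.018]
ft_force: [-0.6, 0.4, -0.3]
opening: 0.413
```

```bash
python3 -c "
from h import *
st()"
```

```text
t 11.50 pos [633.5 121.8 244. ] rot [ 1.7995e+02  1.1000e-01 -1.0400e+00] F [-0.59  0.36 -0.33] M [ 0.003 -0.036 -0.016] open 0.413 q6 1.68
```

Emit:
servo_tool(plan=[[0.005,0,0,0,0,0,40],[0.001,0,0,0,0,0,40],[0,0,0,0,0,0,0],[0,0,0,0,0,0,0],[0,0,0,0,0,0,0],[0,0,0,0,0,0,0],[0,0,0,0,0,0,0]])

```text
t: 12.08
eef_pos: [639.8, 121.9, 247.2]
tcp_rot: [3.141, -0.001, -0.018]
ft_force: [-0.1, 0.3, -1.1]
opening: 0.226
```

```bash
python3 -c "
from h import *
st()"
```

```text
t 12.08 pos [639.8 121.9 247.2] rot [ 1.7998e+02 -8.0000e-02 -1.0200e+00] F [-0.13  0.32 -1.13] M [ 0.04  -0.101 -0.015] open 0.226 q6 1.68
```

```bash
cat >> h.py <<'E'
C=np.array([569.5,122.9]); TH0=-0.9; Z0=247.2
def circ(n,step,r=70.):
    from scipy.spatial.transform import Rotation as Ro
    s=env.state(); p=np.array(s["eef_pos"]); R=Ro.from_euler("xyz",s["tcp_rot"]).inv()
    d=p[:2]-C; th=np.degrees(np.arctan2(d[1],d[0])); th=th if th<30 else th-360
    ut=np.array([np.sin(np.radians(th)),-np.cos(np.radians(th))]); ur=d/np.linalg.norm(d)
    F=s["ft_force"]; zt=Z0+24*(th-TH0)/360
    print("theta %.1f r %.2f z-err %.2f  Ftan(resist) %.2f Frad %.2f Fz %.2f"%(th,np.linalg.norm(d),p[2]-zt,-F[:2]@ut,F[:2]@ur,F[2]))
    for i in range(n):
        a=np.radians(th-step*(i+1)); q=np.array([*(C+r*np.array([np.cos(a),np.sin(a)])),Z0+24*(th-step*(i+1)-TH0)/360])
        print("[%.4f,%.4f,%.4f]"%tuple(R.apply(q-p)/1000)); p=q
E
python3 -c "
from h import *
circ(8,8)"
```

```text
theta -0.8 r 70.27 z-err 0.04  Ftan(resist) 0.32 Frad -0.13 Fz -1.13
[-0.0009,0.0097,0.0006]
[-0.0020,0.0096,0.0005]
[-0.0033,0.0092,0.0005]
[-0.0045,0.0086,0.0005]
[-0.0057,0.0079,0.0005]
[-0.0068,0.0071,0.0005]
[-0.0077,0.0060,0.0005]
[-0.0084,0.0049,0.0005]
```

Emit:
servo_tool(plan=[[-0.001,0.0095,0.0005,0,0,0,0],[-0.002,0.0095,0.0005,0,0,0,0],[-0.0035,0.009,0.0005,0,0,0,0],[-0.0045,0.0085,0.0005,0,0,0,0],[-0.0055,0.008,0.0005,0,0,0,0]])

```text
t: 12.5
eef_pos: [621.5, 76.2, 244.7]
tcp_rot: [-3.139, -0.002, -0.017]
ft_force: [-2.7, 7.3, -0.4]
opening: 0.229
```

```bash
python3 -c "
from h import *
st();circ(8,8)"
```

```text
t 12.50 pos [621.5  76.2 244.7] rot [-1.7982e+02 -1.3000e-01 -9.5000e-01] F [-2.71  7.26 -0.38] M [ 1.524  0.58  -0.017] open 0.229 q6 1.60
theta -41.9 r 69.86 z-err 0.28  Ftan(resist) 3.59 Frad -6.87 Fz -0.38
[-0.0068,0.0070,0.0008]
[-0.0078,0.0059,0.0005]
[-0.0085,0.0047,0.0005]
[-0.0091,0.0035,0.0005]
[-0.0095,0.0022,0.0005]
[-0.0097,0.0009,0.0005]
[-0.0098,-0.0005,0.0005]
[-0.0096,-0.0019,0.0005]
```

Emit:
servo_tool(plan=[[-0.007,0.007,0.0007,0,0,0,0],[-0.008,0.006,0.0005,0,0,0,0],[-0.0085,0.0045,0.0005,0,0,0,0],[-0.009,0.0035,0.0005,0,0,0,0],[-0.0095,0.002,0.0005,0,0,0,0]])

```text
t: 12.92
eef_pos: [574.1, 52.6, 241.2]
tcp_rot: [-3.129, -0.0, -0.021]
ft_force: [2.1, 12.9, -2.3]
opening: 0.228
```

```bash
python3 -c "
from h import *
circ(4,4)"
```

```text
theta -86.2 r 70.42 z-err -0.33  Ftan(resist) 2.96 Frad -12.69 Fz -2.27
[-0.0049,-0.0002,-0.0001]
[-0.0049,-0.0001,0.0003]
[-0.0049,-0.0004,0.0003]
[-0.0048,-0.0008,0.0003]
```

```bash
sed -i 's/^C=np.array.*;/C=np.array([569.5,123.7]); TH0=-0.9;/; s/TH0=-0.9; Z0=247.2/Z0=247.2/' h.py; grep -n "^C=" h.py; cat >> h.py <<'E'
def lev(yaw=-1.1):
    from scipy.spatial.transform import Rotation as Ro
    R=Ro.from_euler("xyz",env.state()["tcp_rot"]); print("level w",np.degrees(R.inv().apply((Ro.from_euler("xyz",[180,0,yaw],degrees=True)*R.inv()).as_rotvec())).round(2))
E
python3 -c "
from h import *
circ(4,5);lev()"
```

```text
41:C=np.array([569.5,123.7]); Z0=247.2Traceback (most recent call last):
  File "<string>", line 3, in <module>
    circ(4,5);lev()
    ~~~~^^^^^
  File "h.py", line 47, in circ
    F=s["ft_force"]; zt=Z0+24*(th-TH0)/360
                                  ^^^
NameError: name 'TH0' is not defined
```

```bash
sed -i 's/^C=np.array.*/C=np.array([569.5,123.7]); TH0=-0.9; Z0=247.2/' h.py
python3 -c "
from h import *
circ(4,5);lev()"
```

```text
theta -86.3 r 71.22 z-err -0.33  Ftan(resist) 2.95 Frad -12.69 Fz -2.27
[-0.0062,-0.0010,0.0000]
[-0.0061,-0.0003,0.0003]
[-0.0061,-0.0008,0.0003]
[-0.0060,-0.0013,0.0003]
level w [-0.7  -0.02 -0.1 ]
```

Emit:
servo_tool(plan=[[-0.006,-0.001,0,-0.4,0,0,0],[-0.006,-0.0005,0.0003,-0.2,0,0,0],[-0.006,-0.001,0.0003,-0.1,0,0,0]])

```text
t: 13.17
eef_pos: [554.7, 54.5, 240.9]
tcp_rot: [-3.139, -0.005, -0.023]
ft_force: [5.4, 8.5, -3.4]
opening: 0.229
```

```bash
python3 -c "
from h import *
circ(4,5);lev()"
```

```text
theta -102.1 r 70.78 z-err 0.49  Ftan(resist) 3.53 Frad -9.49 Fz -3.36
[-0.0058,-0.0022,0.0008]
[-0.0058,-0.0019,0.0003]
[-0.0056,-0.0024,0.0003]
[-0.0054,-0.0029,0.0003]
level w [-0.14 -0.28 -0.23]
```

Emit:
servo_tool(plan=[[-0.005,-0.0022,0.0006,0,-0.2,0,0],[-0.005,-0.002,0.0003,0,-0.1,0,0],[-0.005,-0.0025,0.0003,0,0,0,0],[-0.0045,-0.0028,0.0003,0,0,0,0]])

```text
t: 13.5
eef_pos: [534.6, 62.4, 239.9]
tcp_rot: [-3.141, -0.005, -0.025]
ft_force: [4.2, 0.4, -1.9]
opening: 0.228
```

```bash
python3 -c "
from h import *
circ(4,4);lev()"
```

```text
theta -119.6 r 70.52 z-err 0.59  Ftan(resist) 3.47 Frad -2.39 Fz -1.87
[-0.0040,-0.0029,0.0008]
[-0.0040,-0.0027,0.0002]
[-0.0038,-0.0030,0.0002]
[-0.0036,-0.0033,0.0003]
level w [-0.05 -0.3  -0.32]
```

Still free (3.5 N).

Emit:
servo_tool(plan=[[-0.004,-0.003,0.0007,0,-0.2,-0.1,0],[-0.004,-0.003,0.0003,0,-0.1,-0.1,0],[-0.004,-0.003,0.0003,0,0,0,0],[-0.0036,-0.0034,0.0003,0,0,0,0]])

```text
t: 13.83
eef_pos: [518.4, 74.9, 238.7]
tcp_rot: [3.141, -0.002, -0.021]
ft_force: [4.0, -0.4, -0.9]
opening: 0.221
```

```bash
python3 -c "
from h import *
circ(4,4);lev()"
```

```text
theta -136.3 r 70.62 z-err 0.53  Ftan(resist) 3.00 Frad -2.60 Fz -0.92
[-0.0029,-0.0040,0.0008]
[-0.0031,-0.0038,0.0003]
[-0.0028,-0.0040,0.0003]
[-0.0025,-0.0042,0.0003]
level w [ 0.05 -0.12 -0.13]
```

Emit:
servo_tool(plan=[[-0.003,-0.004,0.0007,0,0,0,0],[-0.003,-0.004,0.0003,0,0,0,0],[-0.0028,-0.004,0.0003,0,0,0,0],[-0.0025,-0.0042,0.0003,0,0,0,0]])

```text
t: 14.17
eef_pos: [506.1, 92.3, 237.4]
tcp_rot: [3.139, -0.003, -0.021]
ft_force: [4.8, -1.0, 0.8]
opening: 0.227
```

```bash
python3 -c "
from h import *
circ(4,4);lev()"
```

```text
theta -153.6 r 70.74 z-err 0.36  Ftan(resist) 3.03 Frad -3.88 Fz 0.75
[-0.0015,-0.0047,0.0006]
[-0.0018,-0.0045,0.0003]
[-0.0015,-0.0047,0.0003]
[-0.0011,-0.0048,0.0003]
level w [ 0.13 -0.15 -0.11]
```

Emit:
servo_tool(plan=[[-0.0015,-0.0047,0.0006,0,0,0,0],[-0.0018,-0.0045,0.0003,0,0,0,0],[-0.0015,-0.0047,0.0003,0,0,0,0],[-0.001,-0.0048,0.0003,0,0,0,0]])

```text
t: 14.5
eef_pos: [499.6, 112.7, 236.0]
tcp_rot: [3.138, -0.002, -0.021]
ft_force: [1.6, -3.3, 3.0]
opening: 0.229
```

```bash
python3 -c "
from h import *
circ(4,4);lev()"
```

```text
theta -171.1 r 70.77 z-err 0.19  Ftan(resist) 3.47 Frad -1.03 Fz 2.95
[0.0001,-0.0050,0.0004]
[-0.0003,-0.0049,0.0002]
[-0.0000,-0.0049,0.0002]
[0.0003,-0.0049,0.0003]
level w [ 0.2  -0.13 -0.08]
```

Emit:
servo_tool(plan=[[0,-0.005,0.0002,0,0,0,0],[-0.0003,-0.005,0.0002,0,0,0,0],[0,-0.005,0.0002,0,0,0,0],[0.0004,-0.005,0.0003,0,0,0,0]])

```text
t: 14.83
eef_pos: [499.4, 134.0, 235.1]
tcp_rot: [3.136, -0.001, -0.02]
ft_force: [0.6, -5.9, 4.7]
opening: 0.225
```

```bash
python3 -c "
from h import *
circ(4,4);lev()"
```

```text
theta -188.4 r 70.89 z-err 0.41  Ftan(resist) 5.72 Frad -1.43 Fz 4.67
[0.0017,-0.0047,0.0007]
[0.0011,-0.0048,0.0002]
[0.0014,-0.0047,0.0002]
[0.0018,-0.0046,0.0002]
level w [ 0.34 -0.06 -0.03]
```

Emit:
servo_tool(plan=[[0.001,-0.0024,0.0001,0.1,0,0,0],[0.0007,-0.0024,0.0001,0.1,0,0,0]])

```text
t: 15.0
eef_pos: [500.5, 139.3, 234.9]
tcp_rot: [3.137, 0.001, -0.019]
ft_force: [-0.0, -6.2, 5.8]
opening: 0.224
```

```bash
python3 -c "
from h import *
circ(4,2);lev()"
```

```text
theta -192.7 r 70.77 z-err 0.54  Ftan(resist) 6.08 Frad -1.35 Fz 5.84
[0.0013,-0.0022,0.0007]
[0.0006,-0.0024,0.0001]
[0.0007,-0.0023,0.0001]
[0.0008,-0.0023,0.0001]
level w [0.26 0.06 0.03]
```

Emit:
servo_tool(plan=[[0.001,-0.0023,-0.0002,0.1,0,0,0],[0.0006,-0.0024,0,0.1,0,0,0],[0.0007,-0.0023,0,0,0,0,0]])

```text
t: 15.25
eef_pos: [502.2, 145.7, 234.9]
tcp_rot: [3.136, 0.003, -0.017]
ft_force: [0.1, -8.2, 5.1]
opening: 0.222
```

```bash
python3 -c "
from h import *
st();circ(4,2);lev()"
```

```text
t 15.25 pos [502.2 145.7 234.9] rot [179.69   0.19  -0.98] F [ 0.13 -8.16  5.13] M [-1.773 -0.413  0.016] open 0.222 q6 1.75
theta -198.1 r 70.76 z-err 0.88  Ftan(resist) 7.71 Frad -2.66 Fz 5.13
[0.0015,-0.0021,0.0010]
[0.0008,-0.0023,0.0001]
[0.0009,-0.0023,0.0001]
[0.0010,-0.0022,0.0001]
level w [0.31 0.19 0.12]
```

Emit:
servo_tool(plan=[[0,0,0,0,0,0,0],[0,0,0,0,0,0,0],[0,0,0,0,0,0,0]])

```text
t: 15.5
eef_pos: [502.1, 145.4, 234.8]
tcp_rot: [3.133, 0.004, -0.016]
ft_force: [1.7, -5.3, 4.3]
opening: 0.23
```

```bash
python3 -c "
from h import *
st();circ(1,2);lev()"
```

```text
t 15.50 pos [502.1 145.4 234.8] rot [179.49   0.26  -0.92] F [ 1.75 -5.25  4.34] M [-1.075 -0.491 -0.019] open 0.230 q6 1.75
theta -197.9 r 70.80 z-err 0.76  Ftan(resist) 4.46 Frad -3.28 Fz 4.34
[0.0015,-0.0021,0.0009]
level w [0.51 0.26 0.18]
```

Emit:
servo_tool(plan=[[0,0,0,0,0,0,45],[0,0,0,0,0,0,50],[0,0,0,0,0,0,50],[0,0,0,0,0,0,50],[0,0,-0.015,0,0,0,50],[0,0,-0.025,0,0,0,50],[0,0,-0.02,0,0,0,50],[0,0,0,0,0,0,50]])

```text
t: 16.17
eef_pos: [499.2, 148.5, 293.2]
tcp_rot: [3.134, 0.018, -0.016]
ft_force: [0.2, 0.6, 0.4]
opening: 0.5
```

```bash
python3 -c "
from h import *
st();lev(); t=load('top0.npz'); print('pink grip',plane(t,(372,219),70),'decoy hub',plane(t,(333,277),60),plane(t,(300,296),120)); go([569.6,123.2,290],-18)"
```

```text
t 16.17 pos [499.2 148.5 293.2] rot [179.57   1.04  -0.92] F [0.2  0.56 0.43] M [ 0.03 -0.   -0.05] open 0.500 q6 1.75
level w [0.43 1.04 0.19]
pink grip [ 544.19748023 -267.38219673   70.        ] decoy hub [ 377.08925883 -149.51073587   60.        ] [325.04869709 -50.80487791 120.        ]
[0.0236,0.0081,0.0007, 0.19,0.32,5.70]
[0.0243,0.0057,0.0008, 0.19,0.32,5.70]
[0.0247,0.0033,0.0009, 0.19,0.32,5.70]
```

Emit:
servo_tool(plan=[[0.0235,0.008,0,0.2,0.4,5.7,50],[0.024,0.0055,0,0.2,0.4,5.7,50],[0.022,0.003,0,0.1,0.3,5,50],[0.003,0,0,0,0,1,50],[0,0,0,0,0,0,50]])

```text
t: 16.58
eef_pos: [570.4, 124.2, 290.9]
tcp_rot: [-3.141, -0.0, -0.331]
ft_force: [0.3, 0.4, -0.2]
opening: 0.498
```

```bash
python3 -c "
from h import *
st(); lev(-18); go([569.4,123.1,230],-18,20); c=cam('wrist','G'); redblob(c,224.5)"
```

```text
t 16.58 pos [570.4 124.2 290.9] rot [-1.7995e+02 -2.0000e-02 -1.8970e+01] F [ 0.27  0.37 -0.18] M [0.066 0.048 0.022] open 0.498 q6 2.00
level w [-0.05 -0.02 -0.97]
[-0.0002,0.0003,0.0152, -0.01,-0.01,-0.24]
[-0.0002,0.0003,0.0152, -0.01,-0.01,-0.24]
[-0.0002,0.0003,0.0152, -0.01,-0.01,-0.24]
[-0.0002,0.0003,0.0152, -0.01,-0.01,-0.24]
red [458.9 300.9] [446 292  27  18 228] at z [457.1   0.7 224.5]
red [292.2 304.5] [280 298  25  12 228] at z [500.1 137.1 224.5]
red [293.8 344.1] [280 339  28  13 290] at z [460.6 148.5 224.5]
```

View pics/wristG.png

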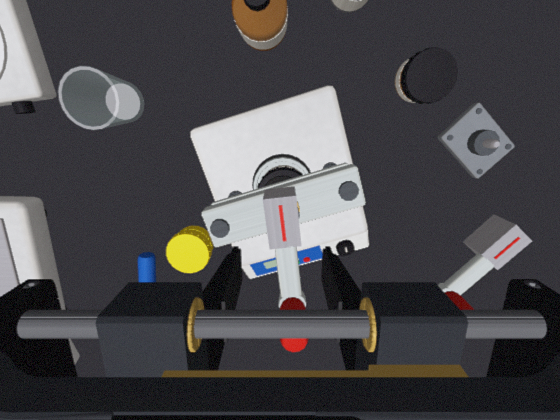

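```bash
python3 - <<'E'
from h import *
w=load("wristG.npz"); hsv=cv2.cvtColor(w["img"],cv2.COLOR_BGR2HSV)
m=((hsv[...,0]<8)|(hsv[...,0]>172))&(hsv[...,1]>110)&(hsv[...,2]>90)
yy,xx=np.nonzero(m[190:250,270:295]); yy+=190; xx+=270
k=np.polyfit(yy,xx,1); a,b=[plane(w,(np.polyval(k,r),r),224.5) for r in (yy.min(),yy.max())]
u=(b-a)/np.linalg.norm(b-a); print("yaw",np.degrees(np.arctan2(u[1],u[0])),"len",np.linalg.norm(b-a),"axis",(a+b)/2+5*u)
cv2.imwrite("pics/pin.png",cv2.resize(w["img"][95:185,430:525],None,fx=6,fy=6,interpolation=cv2.INTER_CUBIC))
E
```

```text
yaw 167.69363851462217 len 29.440793652064283 axis [568.29627795 122.45069654 224.5       ]
```

View pics/pin.png

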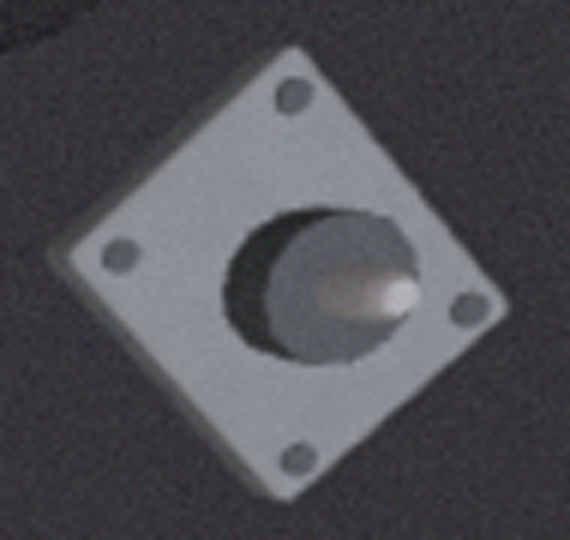

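```bash
python3 - <<'E'
from h import *
w=load("wristG.npz"); print("seat",plane(w,(486.5,142.2),34),"pin tip",plane(w,(430+400/6-.4,95+295/6-.4),54))
go([568.8,122.9,197],-12.5,20)
E
```

```text
seat [ 530.40791435 -150.49460395   34.        ] pin tip [ 530.06675032 -150.3575926    54.        ]
[-0.0001,0.0004,0.0187, -0.01,-0.00,-1.28]
[-0.0002,0.0003,0.0187, -0.01,-0.00,-1.28]
[-0.0002,0.0003,0.0187, -0.01,-0.00,-1.28]
[-0.0002,0.0003,0.0187, -0.01,-0.00,-1.28]
[-0.0002,0.0003,0.0187, -0.01,-0.00,-1.28]
```

Emit:
servo_tool(plan=[[0,0.0005,0.018,0,0,-1.5,50],[0,0,0.018,0,0,-1.5,50],[0,0,0.018,0,0,-1.5,50],[0,0,0.016,0,0,-1.3,50],[0,0,0.01,0,0,-0.7,50],[0,0,0,0,0,0,50]])

```text
t: 17.13
eef_pos: [564.6, 126.5, 207.1]
tcp_rot: [-3.14, 0.002, -0.198]
ft_force: [0.1, -0.4, 0.1]
opening: 0.5
```

```bash
python3 -c "
from h import *
st(); lev(-12.5); go([568.8,122.9,197],-12.5,20)"
```

```text
t 17.13 pos [564.6 126.5 207.1] rot [-1.7993e+02  1.4000e-01 -1.1340e+01] F [ 0.06 -0.41  0.11] M [0.075 0.046 0.008] open 0.500 q6 1.87
level w [-0.06  0.14  1.16]
[0.0048,0.0027,0.0101, -0.06,0.14,1.16]
```

Emit:
servo_tool(plan=[[0.004,0.0025,0.006,0,0.1,0.8,50],[0.0005,0,0.003,0,0,0.2,50],[0,0,0,0,0,0,45],[0,0,0,0,0,0,45]])

```text
t: 17.47
eef_pos: [568.6, 123.6, 199.0]
tcp_rot: [-3.14, -0.001, -0.217]
ft_force: [-0.9, 0.2, 0.4]
opening: 0.457
```

```bash
python3 -c "
from h import *
st(); lev(-12.5); go([568.8,122.9,197],-12.5,20)"
```

```text
t 17.47 pos [568.6 123.6 199. ] rot [-1.799e+02 -4.000e-02 -1.241e+01] F [-0.93  0.22  0.43] M [-0.001 -0.036 -0.027] open 0.457 q6 1.89
level w [-0.1  -0.04  0.09]
[0.0003,0.0006,0.0020, -0.10,-0.04,0.09]
```

Good. Close on the hub.

Emit:
servo_tool(plan=[[0,0.0005,0.001,0,0,0,35],[0,0,0,0,0,0,0],[0,0,0,0,0,0,0],[0,0,0,0,0,0,0],[0,0,0,0,0,0,0],[0,0,0,0,0,0,0]])

```text
t: 17.97
eef_pos: [569.1, 123.4, 199.4]
tcp_rot: [-3.138, -0.003, -0.217]
ft_force: [0.2, -0.5, -1.6]
opening: 0.274
```

```bash
python3 -c "
from h import *
st(); lev(-12.5)"
```

```text
t 17.97 pos [569.1 123.4 199.4] rot [-179.82   -0.19  -12.42] F [ 0.24 -0.47 -1.6 ] M [ 0.04  -0.07   0.009] open 0.274 q6 1.89
level w [-0.18 -0.19  0.08]
```

Emit:
servo_tool(plan=[[0,0,-0.004,0,0,0,0],[0,0,-0.005,0,0,0,0],[0,0,-0.005,0,0,0,0],[0,0,-0.006,0,0,0,0]])

```text
t: 18.3
eef_pos: [568.8, 123.3, 219.1]
tcp_rot: [-3.139, -0.001, -0.217]
ft_force: [-0.6, 0.2, -3.4]
opening: 0.268
```

```bash
python3 -c "
from h import *
st(); lev(-12.5)"
```

```text
t 18.30 pos [568.8 123.3 219.1] rot [-1.7987e+02 -5.0000e-02 -1.2420e+01] F [-0.61  0.2  -3.37] M [ 0.055  0.003 -0.023] open 0.268 q6 1.89
level w [-0.13 -0.05  0.08]
```

```bash
python3 -c "
from h import *
go([565,100,285],0,30,6.5); print(); go([530,-149.2,200],77.7,40,6.8)"
```

```text
[0.0005,0.0078,-0.0220, -0.04,-0.02,-4.14]
[-0.0001,0.0078,-0.0220, -0.04,-0.02,-4.14]
[-0.0007,0.0078,-0.0220, -0.04,-0.02,-4.14]

[0.0015,0.0196,0.0013, -0.00,-0.01,-6.44]
[-0.0007,0.0196,0.0013, -0.00,-0.01,-6.44]
[-0.0029,0.0194,0.0013, -0.00,-0.01,-6.44]
[-0.0051,0.0190,0.0013, -0.00,-0.01,-6.44]
[-0.0072,0.0183,0.0013, -0.00,-0.01,-6.44]
[-0.0092,0.0174,0.0013, -0.00,-0.01,-6.44]
[-0.0111,0.0162,0.0013, -0.00,-0.01,-6.44]
[-0.0128,0.0149,0.0013, -0.00,-0.01,-6.44]
[-0.0144,0.0134,0.0013, -0.00,-0.01,-6.44]
[-0.0158,0.0117,0.0013, -0.00,-0.01,-6.44]
[-0.0170,0.0098,0.0014, -0.00,-0.01,-6.44]
[-0.0180,0.0078,0.0014, -0.00,-0.01,-6.44]
[-0.0188,0.0058,0.0014, -0.00,-0.01,-6.44]
[-0.0193,0.0036,0.0014, -0.00,-0.01,-6.44]
```

Emit:
servo_tool(plan=[[0,0,-0.015,0,0,0,0],[0,0,-0.022,0,0,0,0],[0,0,-0.022,0,0,0,0],[0,0,-0.01,0,0,0,0]])

```text
t: 18.63
eef_pos: [566.9, 122.5, 291.6]
tcp_rot: [3.141, 0.004, -0.217]
ft_force: [0.3, -0.8, -2.7]
opening: 0.268
```

```bash
python3 -c "
from h import *
st(); go([530,-149.2,200],77.7,40,6.5)"
```

```text
t 18.63 pos [566.9 122.5 291.6] rot [179.98   0.25 -12.43] F [ 0.34 -0.75 -2.71] M [ 0.055 -0.001  0.029] open 0.268 q6 1.89
[0.0016,0.0195,0.0065, -0.01,0.01,-6.44]
[-0.0006,0.0196,0.0065, -0.01,0.01,-6.44]
[-0.0028,0.0194,0.0065, -0.01,0.01,-6.44]
[-0.0049,0.0190,0.0066, -0.01,0.01,-6.44]
[-0.0070,0.0183,0.0066, -0.01,0.01,-6.44]
[-0.0090,0.0174,0.0066, -0.01,0.01,-6.44]
[-0.0109,0.0163,0.0066, -0.01,0.01,-6.44]
[-0.0127,0.0149,0.0066, -0.01,0.01,-6.44]
[-0.0143,0.0134,0.0066, -0.01,0.01,-6.44]
[-0.0157,0.0117,0.0066, -0.01,0.01,-6.44]
[-0.0169,0.0099,0.0066, -0.01,0.01,-6.44]
[-0.0179,0.0079,0.0066, -0.01,0.01,-6.44]
[-0.0187,0.0059,0.0065, -0.01,0.01,-6.44]
[-0.0192,0.0037,0.0065, -0.01,0.01,-6.44]
```

Emit:
servo_tool(plan=[[0.0015,0.0195,0,0,0,-6.4,0],[-0.0005,0.0195,0.003,0,0,-6.4,0],[-0.003,0.0195,0.006,0,0,-6.4,0],[-0.005,0.019,0.007,0,0,-6.4,0],[-0.007,0.0185,0.008,0,0,-6.4,0],[-0.009,0.0175,0.008,0,0,-6.4,0],[-0.011,0.0165,0.008,0,0,-6.4,0],[-0.0125,0.015,0.008,0,0,-6.4,0]])

```text
t: 19.3
eef_pos: [545.9, -36.9, 253.0]
tcp_rot: [3.138, -0.004, 0.718]
ft_force: [0.4, 0.4, -3.0]
opening: 0.271
```

```bash
python3 -c "
from h import *
st(); go([530,-149.2,150],77.7,40,6.5)"
```

```text
t 19.30 pos [545.9 -36.9 253. ] rot [179.81  -0.22  41.16] F [ 0.37  0.42 -2.96] M [-0.013 -0.019  0.047] open 0.271 q6 0.66
[-0.0144,0.0123,0.0171, 0.04,-0.03,-6.09]
[-0.0156,0.0107,0.0171, 0.04,-0.03,-6.09]
[-0.0166,0.0090,0.0171, 0.04,-0.03,-6.09]
[-0.0175,0.0072,0.0171, 0.04,-0.03,-6.09]
[-0.0181,0.0053,0.0171, 0.04,-0.03,-6.09]
[-0.0186,0.0034,0.0172, 0.04,-0.03,-6.09]
```

Emit:
servo_tool(plan=[[-0.0145,0.0125,0.015,0,0,-6,0],[-0.0155,0.0105,0.015,0,0,-6,0],[-0.0165,0.009,0.016,0,0,-6,0],[-0.0175,0.007,0.017,0,0,-6,0],[-0.017,0.005,0.015,0,0,-5.5,0],[-0.01,0.002,0.01,0,0,-2,0],[0,0,0,0,0,0,0],[0,0,0,0,0,0,0]])

```text
t: 19.97
eef_pos: [529.2, -148.1, 165.6]
tcp_rot: [3.137, -0.0, 1.299]
ft_force: [1.1, 0.9, -3.3]
opening: 0.272
```

```bash
python3 -c "
from h import *
st(); lev(77.7); go([530,-149.2,75],77.7,20,6.5)"
```

```text
t 19.97 pos [ 529.2 -148.1  165.6] rot [ 1.7976e+02 -2.0000e-02  7.4410e+01] F [ 1.09  0.87 -3.3 ] M [ 0.001 -0.093 -0.027] open 0.272 q6 -0.12
level w [ 0.24 -0.02 -3.29]
[-0.0002,0.0001,0.0181, 0.05,-0.00,-0.66]
[-0.0002,0.0001,0.0181, 0.05,-0.00,-0.66]
[-0.0002,0.0002,0.0181, 0.05,-0.00,-0.66]
[-0.0002,0.0002,0.0181, 0.05,-0.00,-0.66]
[-0.0002,0.0002,0.0181, 0.05,-0.00,-0.66]
```

Emit:
servo_tool(plan=[[0,0,0.016,0.1,0,-0.8,0],[0,0,0.018,0.1,0,-0.8,0],[0,0,0.018,0,0,-0.8,0],[0,0,0.016,0,0,-0.8,0],[0,0,0.012,0,0,0,0],[0,0,0,0,0,0,0],[0,0,0,0,0,0,0]])

```text
t: 20.55
eef_pos: [533.4, -144.4, 91.3]
tcp_rot: [3.132, 0.001, 1.348]
ft_force: [0.2, -0.9, -3.3]
opening: 0.27
```

```bash
python3 -c "
from h import *
st(); lev(77.7); go([530,-149.2,68],77.7,20,6.5)"
```

```text
t 20.55 pos [ 533.4 -144.4   91.3] rot [1.7943e+02 5.0000e-02 7.7260e+01] F [ 0.16 -0.9  -3.27] M [-0.041 -0.059  0.033] open 0.270 q6 -0.16
level w [ 0.57  0.06 -0.44]
[-0.0027,-0.0013,0.0116, 0.29,0.03,-0.22]
[-0.0027,-0.0012,0.0116, 0.29,0.03,-0.22]
```

Emit:
servo_tool(plan=[[-0.004,-0.002,0.008,0.3,0,-0.3,0],[-0.0015,-0.0005,0.006,0.2,0,-0.1,0],[0,0,0.004,0,0,0,0],[0,0,0,0,0,0,0],[0,0,0,0,0,0,0]])

```text
t: 20.97
eef_pos: [531.4, -149.4, 75.5]
tcp_rot: [3.136, 0.002, 1.355]
ft_force: [-0.0, 0.5, -2.6]
opening: 0.272
```

```bash
python3 -c "
from h import *
st(); lev(77.7); go([530,-149.2,60],77.7,20,6.5)"
```

```text
t 20.97 pos [ 531.4 -149.4   75.5] rot [1.7968e+02 1.1000e-01 7.7650e+01] F [-0.02  0.52 -2.62] M [-0.055 -0.066 -0.012] open 0.272 q6 -0.18
level w [ 0.32  0.11 -0.04]
[-0.0001,-0.0015,0.0155, 0.32,0.11,-0.04]
```

Emit:
servo_tool(plan=[[0,-0.0012,0.004,0.2,0.1,0,0],[0,-0.0003,0.003,0.1,0,0,0],[0,0,0.003,0,0,0,0],[0,0,0.003,0,0,0,0]])

```text
t: 21.3
eef_pos: [530.2, -149.4, 62.4]
tcp_rot: [3.14, 0.0, 1.355]
ft_force: [0.4, 0.8, -3.0]
opening: 0.272
```

```bash
python3 -c "
from h import *
st(); lev(77.7)"
```

```text
t 21.30 pos [ 530.2 -149.4   62.4] rot [1.7991e+02 1.0000e-02 7.7620e+01] F [ 0.36  0.79 -3.04] M [-0.057 -0.167 -0.021] open 0.272 q6 -0.18
level w [ 0.09  0.01 -0.08]
```

Emit:
servo_tool(plan=[[0,0,0.003,0,0,0,0],[0,0,0.003,0,0,0,0],[0,0,0.003,0,0,0,0]])

```text
t: 21.55
eef_pos: [530.2, -149.4, 52.3]
tcp_rot: [3.14, 0.0, 1.355]
ft_force: [-0.3, -0.1, -3.2]
opening: 0.269
```

```bash
python3 -c "
from h import *
st(); lev(77.7)"
```

```text
t 21.55 pos [ 530.2 -149.4   52.3] rot [1.7992e+02 1.0000e-02 7.7610e+01] F [-0.32 -0.06 -3.19] M [ 0.009 -0.072  0.016] open 0.269 q6 -0.18
level w [ 0.08  0.01 -0.09]
```

Emit:
servo_tool(plan=[[0,0,0.0025,0,0,0,0],[0,0,0.0022,0,0,0,0],[0,0,0.0018,0,0,0,0],[0,0,0.001,0,0,0,0]])

```text
t: 21.88
eef_pos: [530.1, -149.3, 43.3]
tcp_rot: [3.141, 0.0, 1.355]
ft_force: [-0.4, -1.0, -3.9]
opening: 0.271
```

```bash
python3 -c "
from h import *
st(); lev(77.7)"
```

```text
t 21.88 pos [ 530.1 -149.3   43.3] rot [179.97   0.    77.61] F [-0.37 -1.04 -3.92] M [-0.008 -0.09   0.042] open 0.271 q6 -0.18
level w [ 0.03  0.   -0.09]
```

Emit:
servo_tool(plan=[[0,0,0.001,0,0,0,0],[0,0,0.0008,0,0,0,0]])

```text
t: 22.05
eef_pos: [530.1, -149.3, 41.2]
tcp_rot: [3.141, 0.0, 1.355]
ft_force: [-0.7, -0.1, -3.1]
opening: 0.272
```

```bash
python3 -c "
from h import *
st(); lev(77.7)"
```

```text
t 22.05 pos [ 530.1 -149.3   41.2] rot [179.97   0.    77.62] F [-0.69 -0.13 -3.1 ] M [ 0.034 -0.058 -0.014] open 0.272 q6 -0.18
level w [ 0.03  0.   -0.08]
```

Emit:
servo_tool(plan=[[0,0,0.0008,0,0,0,0],[0,0,0.0008,0,0,0,0]])

```text
t: 22.22
eef_pos: [530.1, -149.3, 40.8]
tcp_rot: [3.141, 0.0, 1.355]
ft_force: [-5.2, 1.2, 14.7]
opening: 0.272
```

```bash
python3 -c "
from h import *
st(); lev(77.7)"
```

```text
t 22.22 pos [ 530.1 -149.3   40.8] rot [1.7995e+02 1.0000e-02 7.7620e+01] F [-5.23  1.18 14.66] M [ 0.274  0.829 -0.046] open 0.272 q6 -0.18
level w [ 0.05  0.01 -0.08]
```

Emit:
servo_tool(plan=[[0,0,0,0,0,0,40],[0,0,0,0,0,0,60],[0,0,0,0,0,0,60],[0,0,0,0,0,0,60],[0,0,0,0,0,0,60],[0,0,-0.01,0,0,0,60],[0,0,-0.02,0,0,0,60],[0,0,-0.03,0,0,0,60]])

```text
t: 22.88
eef_pos: [528.7, -148.8, 100.1]
tcp_rot: [-3.137, -0.001, 1.355]
ft_force: [0.2, 0.4, -0.3]
opening: 0.597
```

Emit:
servo_tool(plan=[[0,0,-0.03,0,0,0,60],[0,0,-0.03,0,0,0,60],[-0.01,0,-0.03,0,0,0,60],[-0.02,0,-0.02,0,0,0,60],[-0.03,0,0,0,0,0,60],[-0.03,0,0,0,0,0,60],[0,0,0,0,0,0,60],[0,0,0,0,0,0,60]])

```text
t: 23.55
eef_pos: [509.7, -239.7, 228.9]
tcp_rot: [3.134, 0.003, 1.358]
ft_force: [1.2, 0.8, 0.2]
opening: 0.599
```

```bash
python3 - <<'E'
from h import *
st(); c=cam('wrist','H'); s=cam('scene','H'); redblob(c,114)
hsv=cv2.cvtColor(c["img"],cv2.COLOR_BGR2HSV)
p=proj(c,[529,-154,68]); print("hub expected px",p,"grip px",proj(c,[515,-218,114]))
x,y=proj(s,[525,-170,60]).astype(int); x2,y2=proj(s,[565,122,180]).astype(int)
f=lambda im,x,y:cv2.resize(im[max(0,y-38):max(0,y-38)+75,x-40:x+40],(400,375),interpolation=cv2.INTER_CUBIC)
xw,yw=p.astype(int)
cv2.imwrite("pics/fin.png",np.hstack([f(s["img"],x,y),f(s["img"],x2,y2)]))
E
```

```text
t 23.55 pos [ 509.7 -239.7  228.9] rot [179.56   0.19  77.78] F [1.18 0.78 0.2 ] M [ 0.025 -0.128  0.064] open 0.599 q6 -0.34
red [32.1 45. ] [   0   19   71   49 2459] at z [343.6 -64.1 114. ]
red [281.  181.7] [270 168  23  28 486] at z [ 515.8 -215.7  114. ]
hub expected px [280.63115234 109.82717693] grip px [280.69208348 184.2853186 ]
```

View pics/fin.png

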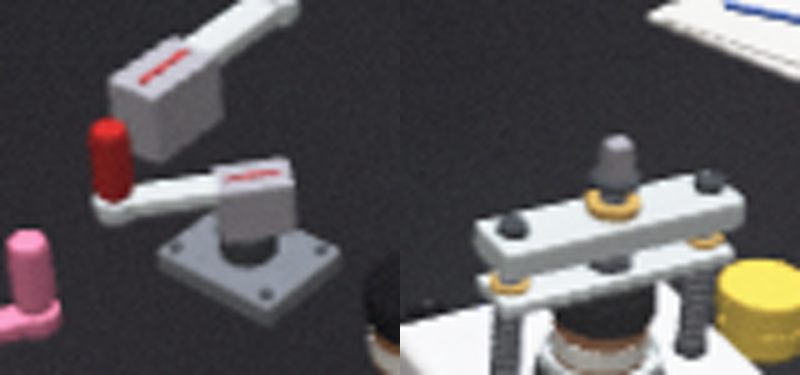

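```bash
python3 - <<'E'
from h import *
c,s=load("wristH.npz"),load("sceneH.npz")
def line(c,X):
    x,y=proj(c,X).astype(int); hsv=cv2.cvtColor(c["img"],cv2.COLOR_BGR2HSV)[y-10:y+11,x-12:x+13]
    m=((hsv[...,0]<10)|(hsv[...,0]>170))&(hsv[...,1]>60); yy,xx=np.nonzero(m); return xx.mean()+x-12,yy.mean()+y-10,m.sum()
a,b=line(c,[530,-145,68]),line(s,[530,-145,68]); print(a,b); X,e=tri((c,a[:2]),(s,b[:2])); print("now",X,e)
c0,s0=load("wristD.npz"),load("scene0.npz")
a,b=line(c0,[528,-154,68]),line(s0,[528,-154,68]); print(a,b); print("start",tri((c0,a[:2]),(s0,b[:2])))
E
```

```text
(np.float64(281.0), np.float64(100.0), np.int64(63)) (np.float64(225.45454545454547), np.float64(233.45454545454547), np.int64(11))
now [ 531.64632115 -143.87905571   71.06581371] [np.float64(1.3658912599222042), np.float64(1.3658912599222175)]
(np.float64(274.18918918918916), np.float64(210.52702702702703), np.int64(74)) (np.float64(221.85714285714286), np.float64(233.71428571428572), np.int64(14))
start (array([ 528.85492186, -152.18567235,   71.2797397 ]), [np.float64(0.2602766911692724), np.float64(0.2602766911693274)])
```

```bash
python3 -c "
from h import *
st(); print(env.job_done())"
```

```text
t 23.65 pos [ 510.  -238.9  228.4] rot [179.58   0.18  77.85] F [-0.66  0.18  0.22] M [-0.061 -0.112 -0.018] open 0.601 q6 -0.34
the job is handed in; nothing more can be done
None
```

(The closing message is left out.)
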